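# Stack and press a flow-cell

## Robot

A 6-joint arm with a two-finger parallel gripper is mounted at the origin on the work surface. World frame = base frame: x ahead of the robot, y to its left, z up, the work surface at z = 0. Lengths are in mm, angles in rad, forces in N, time in s.
With the tool pointing down it reaches from about 275 to 750 mm from the base axis. Payload 10.2 kg.
Tool frame: the origin (TCP) lies midway between the tips of the shut fingers; the grasp point (between the pads) lies 19 mm behind it (ctrl.grip_depth is the distance from the TCP to the grasp point, in mm); y points along the fingers, x is the direction in which the jaws open and shut, and the axes are right-handed (so a half turn about y gives the same grasp; the last joint's range is limited). The gripper opens to 85 mm and grips with 20 to 120 N. Pads are 22 mm wide; open, the fingers measure 114 mm over their backs; the gripper's body (76 mm by 85 mm) begins 54 mm behind the grasp point. The pads swing forward as they close: fully open they stand 13 mm farther back than shut.
Start: joints at [1.071, 0.313, 1.498, -0, 1.331, -0.223], TCP at [143.484, 505.018, 231.294] pointing down, gripper open.
Joint ranges: [-2.94, 2.94], [-0.97, 2.17], [0.19, 2.56], [-1.23, 4.37], [0.02, 3.11], [-2.88, 2.88]. Speed limits (rad/s): [2.39, 2.39, 3.01, 3.14, 3.14, 3.14].

## Interface

Orientations are given as a unit quaternion [w, x, y, z].
In Python, from rig import ctrl gives the robot as it stands. The module is installed in compiled form; this text tells all that it offers.
- The arm moves only by the tool drive_tool, never from a script. Its arguments are lists of equal length, an entry for each row: "gripper": the closure, from 0 (fully open) to 1 (shut); "offset": the shift along the tool's x, y, z in m, a list of three; "turn": the turn about the tool's y in degrees. In form: {"gripper": [gripper, ...], "offset": [[tx, ty, tz], ...], "turn": [turn, ...]}. A call has 1 to 20 rows; each row shifts and turns the commanded pose from where the row before left it, along the tool's axes as they then stand; what a row does not reach is not made up. A row lasts 1/12 s, in which the tool goes at most 41.7 mm and 7.16 degrees, less where a joint would pass 70% of its speed; a pose out of reach is approached as far as the arm can. A call is refused whole if a number of a shift passes 0.0417 or a number of a turn 7.16, either way. A call with a gripper value outside its range is refused whole. The fingers move at their own pace and stop on an object; "force" is the grip in N (left out, the last holds). Time passes only in rows, so rows that do not move let the fingers close. It gives the time, the measured TCP pose, the force and the opening at its end, in the units of the state.
- ctrl.sense(): the state, without advancing time (a new reading comes with each control period).
- ctrl.capture(name): name is "scene" or "top" or "wrist"; returns (picture, depth): 480x640x3 uint8, red, green, blue; 480x640 float32, mm along the optical axis (not along the pixel's ray), 0 where there is no reading.
- ctrl.camera_params(name): a dict with "fovy" (degrees; the focal length in pixels is half the picture's height over the tangent of half this angle, whatever the lens; pixels are square), "cx", "cy" (the principal point, pixels), "distortion" ([k1, k2, p1, p2, k3] as OpenCV has them; the pictures are not rectified), "view" (4x4, takes a point from world to camera coordinates); the wrist camera has in their place "tool_from_camera" (4x4, takes a point from camera to tool coordinates, whose origin is the TCP and whose axes are the tool frame's). Camera axes: x right, y down, z forward; pixel columns grow to the right and rows downward; lengths in mm; the calibration is good to about 2 mm. A picture is of the moment at which its call begins: read the wrist's pose just before it. camera_params takes no time and is no camera call.
- ctrl.finish_job(): hands the job in, once; it reports no verdict.
Trained networks look in the newest picture that a camera, given by its name, has taken for a name from the list of things; names that differ only in an ending like _2 or _b are one class to them, and where a whole thing is asked for, a point or a joint stands for the part that bears it (a point fixed in the world has none). Each returns a list of dicts, best first, with "score" (0 to 1); they miss things now and then, are a little off and sometimes report something else, mostly with a low value. They report only what shows in the picture. A call takes as long as a camera call. They do not tell look-alikes from the thing itself.
- ctrl.boxes_of(camera, query): "centre" ([x, y, z] in mm, in the coordinates of the camera as it stood for that picture, good to about 4 mm: the middle of the surface that is visible of it).
- ctrl.regions_of(camera, query): "mask" (480x640 bool, what is visible of it).
- ctrl.pinpoint(camera, query): "centre" ([x, y, z] in mm, in the coordinates of the camera as it stood for that picture, good to about 4 mm: a listed point, or the origin of a listed thing).
The state is a dict: "time_s": time; "joints": joint angles; "dq": joint speeds; "tau": joint torques, N m; "eef_pos": TCP position; "ee_rot": TCP orientation; "force": force on the tool from outside, world axes, zero at the start; "wrist_torque": the same for the moment, N m; "grip_width": opening from 0.0 (shut) to 1.0 (fully open).
Only numpy, scipy, OpenCV 4.12 (cv2) and the standard library are available. Lean on these libraries where they do the work, as an engineer would, in place of code of your own. Each camera call takes 0.05 s, during which the arm holds its last target.

## Task

Assemble the flow-cell stack in the assembly press: lay every cell frame that is on the bench flat into the press, one on another, then the solid cover plate on top with its two fittings upward, all of them pushed flush against both corner fences. Then pull the press lever down to its stop so that its sprung foot bears on the cover, hold it there for a second, and let the lever come back up; leave the stack square. Knock over neither the amber bottle nor the beaker.

Things in the scene. Friction and masses are not known exactly. Their poses are not given: they have to be found in the camera images.
- press: Fixed assembly press: steel base plate 12 mm thick with a corner of two upright aluminium fences, and a lever on a bracket behind the left fence. Origin on the bench under the centre of the squared stack; z up, x and y as the world's at yaw 0. In this frame the base spans x -105 to +70, y -120 to +165 mm. The -x and -y sides of the corner are open
- nest (a point): Point on the base's top (12 mm above the bench) at the centre of the squared stack; axes as the press. Fences 12 mm thick, tops 66 mm above the bench: far fence face at x = +40 (runs y -31 to +45), left fence face at y = +45 (runs x -26 to +40). A frame or cover flush with both, long side along y, has its origin above this point
- lever (a joint): Angle of the sprung press lever, rad: 0 = rest, standing up clear of the stack; 1.5 = down at its stop, level over the stack. A spring (0.45 N m at rest, 1.2 N m at the stop) with a damper brings it back to 0 in 1 to 4 s when let go; with the foot on the stack it takes 4 to 10 N at the knob to hold it down
- pivot (a point): Centre of the lever's pivot, 55 mm above the bench; its axis is the press's x axis (axes as the press). The lever swings from upright towards -y of the press and down
- knob (a point): Centre of the smooth black ball knob (32 mm diameter) at the lever's end, on a round shaft of 14 mm. At rest 298 mm above the bench, 33 mm to the +y side of the pivot, the shaft running down from it; at the stop 105 mm above the bench, 240 mm to the -y side of the pivot, the shaft running level from it, 50 mm above the pivot's axis. A finger hooked behind the shaft just inside the knob pulls it surely
- foot: Sprung presser foot under the lever, a black rubber disc of 30 mm diameter that slides 26 mm up into the lever against a spring (2 to 10 N); origin at the centre of its lower face. At the lever's stop it bears on the middle of the cover whatever the number of frames; at rest it hangs over the left fence's back, 160 mm up
- cover: Solid light-grey cover plate (lid of the cell), 80 x 90 x 10 mm (x, y, z), 110 g; origin at the centre of the underside. Two upright steel fittings, 14 mm diameter and 18 mm tall, stand on it at y = +33 and -33 mm on its long centre line: something to grip it by. Alike when turned by 180 degrees
- amber: Amber glass bottle, 68 mm diameter, 145 mm tall, a bystander; origin at the centre of the underside
- beaker: Glass beaker, 66 mm diameter, 85 mm tall, a bystander; origin at the centre of the underside
- frame0: One of up to five alike white plastic cell frames, open rectangular frames 80 x 90 x 8 mm (x, y, z), 55 g, with a window of 48 x 58 mm: every bar is 16 mm wide. Origin at the centre of the underside; x across (80), y along (90). Alike when turned by 180 degrees. None if absent
- frame1: Another cell frame, exactly as frame0; None if absent
- frame2: Another cell frame, exactly as frame0; None if absent
- frame3: Another cell frame, exactly as frame0; None if absent
- frame4: Another cell frame, exactly as frame0; None if absent
There are look-alikes about, which are no part of the job. Leave any purple or red look-alike of the frame0 alone.

How it is judged (in metres and radians):
On the way, in this order (a step that is already met when the one before it is completed fails the run):
1. all the frames and the cover on top lie stacked flush against both fences (linear speed of each of frame0, frame1, frame2, frame3, frame4, cover below 0.02 m/s and x of frame0 in the frame of nest between -0.0025 and 0.0025 m and y of frame0 in the frame of nest between -0.0025 and 0.0025 m and angle between the y axis of each of frame0, frame1, frame2, frame3, frame4, cover and the y axis of nest, either way round below 0.035 rad and angle between each of frame0, frame1, frame2, frame3, frame4, cover's own z axis and vertical below 0.035 rad and z of cover in the frame of frame0 above 0.006 m and x of frame1 in the frame of nest between -0.0025 and 0.0025 m and y of frame1 in the frame of nest between -0.0025 and 0.0025 m and z of cover in the frame of frame1 above 0.006 m and x of frame2 in the frame of nest between -0.0025 and 0.0025 m and y of frame2 in the frame of nest between -0.0025 and 0.0025 m and z of cover in the frame of frame2 above 0.006 m and x of frame3 in the frame of nest between -0.0025 and 0.0025 m and y of frame3 in the frame of nest between -0.0025 and 0.0025 m and z of cover in the frame of frame3 above 0.006 m and x of frame4 in the frame of nest between -0.0025 and 0.0025 m and y of frame4 in the frame of nest between -0.0025 and 0.0025 m and z of cover in the frame of frame4 above 0.006 m and x of cover in the frame of nest between -0.0025 and 0.0025 m and y of cover in the frame of nest between -0.0025 and 0.0025 m), for 0.3 s.
2. the lever is pulled down to its stop and held there, its foot bearing on the cover (value of joint lever above 1.43 rad and contact force between foot and cover above 1 N), for 0.5 s.
3. the lever has come back up (value of joint lever below 0.12 rad), for 0.2 s.
At the end, for the whole second after the job is handed in: All frames present and the cover, topmost, lie level in the press within 2.5 mm of flush with both fences (origin within 2.5 mm of the nest point in the press's x and y) and 2 degrees of parallel, at rest; the lever is back up within 0.12 rad of rest (all of step 1 and value of joint lever below 0.12 rad); the robot touches nothing.
It fails at once if the amber bottle or the beaker is knocked over (angle between any of amber, beaker's own z axis and vertical above 0.7 rad).
Of frame0, frame1, frame2, frame3, frame4 only 3 to 5 are there at a start; the rules pass over those that are not, and their reading is None.
At some moment in a run one of frame0, frame1, frame2, frame3, frame4, cover may be knocked a few centimetres aside while the robot is not near it.
Once in a run the grip may slacken for a moment while it holds something.
It also fails if it takes over 210 s, if anything falls off the work surface, if the arm or the gripper's body presses on something with over 40 N, if the wrist force passes 120 N, or if a joint passes its speed limit or range.

## Working session

There is one attempt and no reset: what is moved stays moved. The work goes in short steps, Python scripts to look and compute and a tool call to move; the robot and the scene stay as the last step left them, time stands still between calls to the robot, and variables do not carry over. Pictures are saved under pics/ and viewed, and the job is handed in when it is done.

Besides the shell and the picture viewer there is one more tool, called after "Emit:" as name([rows], argument=value, ...), one row to a line, values as JSON. drive_tool: Moves the arm, as the interface text tells. Its arguments: {"type":"object","properties":{"gripper":{"type":"array","items":{"type":"number"}},"offset":{"type":"array","items":{"type":"array","items":{"type":"number"}}},"turn":{"type":"array","items":{"type":"number"}},"force":{"type":"number"}},"required":["gripper","offset","turn"]}

```bash
mkdir -p pics; ls; python3 - <<'E'
from rig import ctrl
import cv2,numpy as np
print(ctrl.sense())
for n in ["scene","top","wrist"]:
    p=ctrl.camera_params(n);print(n,p)
    im,d=ctrl.capture(n)
    cv2.imwrite(f"pics/{n}0.png",im[:,:,::-1]); np.save(f"pics/{n}0.npy",d)
E
```

```text
pics
{'time_s': 0.0, 'joints': array([ 1.07061323e+00,  3.13480659e-01,  1.49841822e+00,  3.60406816e-06,
        1.33098028e+00, -2.23375691e-01]), 'dq': array([-0.00192725,  0.00053228,  0.00082188, -0.00159992,  0.00167636,
       -0.00018185]), 'tau': array([-4.65994854e-04, -4.12248659e+01, -2.59759319e+01, -5.64023401e-05,
        3.91451642e-03,  2.84913887e-05]), 'eef_pos': array([143.35376243, 504.79572136, 230.72648201]), 'ee_rot': array([-0.5640141 ,  0.56438578,  0.42582213, -0.42665243]), 'force': array([ 0.59547171, -0.23604184,  0.10595383]), 'wrist_torque': array([ 0.00103433, -0.01763284, -0.03364034]), 'grip_width': 0.9955911355029822}
scene {'fovy': 44.151905664958164, 'cx': 324.0965692171309, 'cy': 230.2749984246506, 'distortion': array([-0.05214319,  0.        ,  0.        ,  0.        ,  0.        ]), 'view': array([[ 6.20651348e-01,  7.84019091e-01, -1.02941031e-02,
        -2.87182073e+02],
       [ 5.38224637e-01, -4.35547305e-01, -7.21535020e-01,
        -1.16078985e+02],
       [-5.70180800e-01,  4.42281143e-01, -6.92301413e-01,
         1.94450932e+03],
  
[... 440 characters left out ...]
  [ 9.27748827e-02,  2.28243248e-02, -9.95425473e-01,
         1.04925952e+03],
       [ 0.00000000e+00,  0.00000000e+00,  0.00000000e+00,
         1.00000000e+00]])}
wrist {'fovy': 70.4320395528653, 'cx': 309.6082167939411, 'cy': 239.20403939452055, 'distortion': array([-0.04521301,  0.        ,  0.        ,  0.        ,  0.        ]), 'tool_from_camera': array([[ 9.99998544e-01,  1.60943076e-03, -5.68061884e-04,
        -3.28651973e-02],
       [ 1.05659654e-03, -3.22389743e-01,  9.46606432e-01,
        -1.41866275e+02],
       [ 1.34036018e-03, -9.46605654e-01, -3.22390974e-01,
         8.29537883e+01],
       [ 0.00000000e+00,  0.00000000e+00,  0.00000000e+00,
         1.00000000e+00]])}
```

View pics/top0.png

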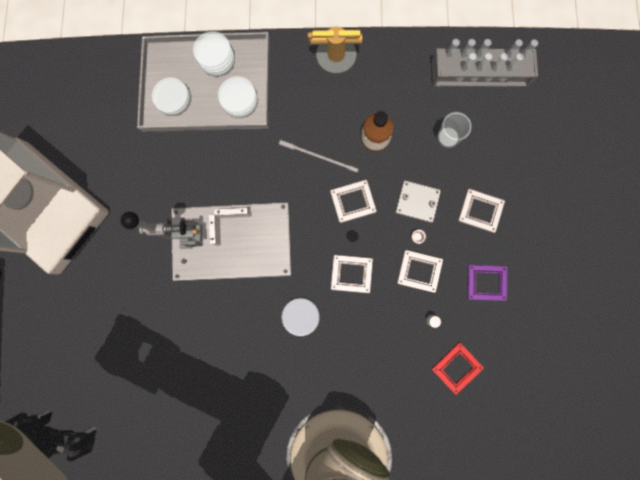

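View pics/scene0.png

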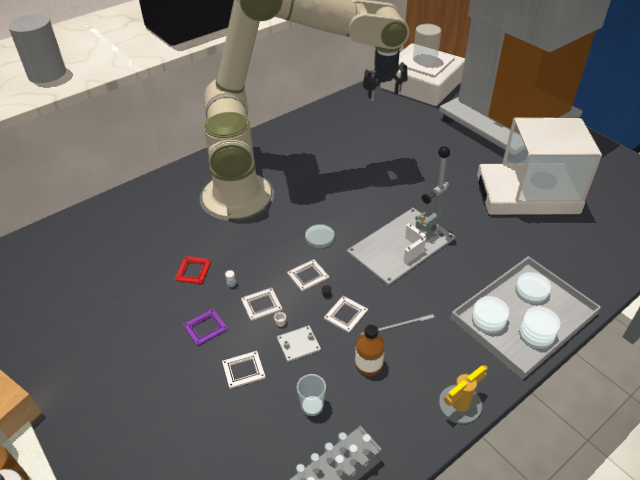

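View pics/wrist0.png

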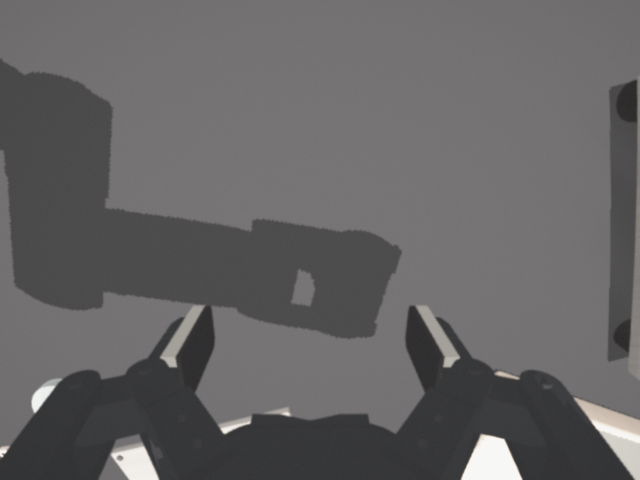

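```bash
cat > h.py <<'E'
from rig import ctrl
import cv2,numpy as np
from scipy.spatial.transform import Rotation as R
def K(p):
    f=240/np.tan(np.radians(p["fovy"])/2); return np.array([[f,0,p["cx"]],[0,f,p["cy"]],[0,0,1]])
def cam2world(name,s=None):
    p=ctrl.camera_params(name)
    if name!="wrist": return np.linalg.inv(p["view"])
    s=s or ctrl.sense(); T=np.eye(4); q=s["ee_rot"]
    T[:3,:3]=R.from_quat([q[1],q[2],q[3],q[0]]).as_matrix(); T[:3,3]=s["eef_pos"]
    return T@p["tool_from_camera"]
def px2plane(name,uv,z,T=None):
    p=ctrl.camera_params(name); T=cam2world(name) if T is None else T
    n=cv2.undistortPoints(np.asarray(uv,float).reshape(-1,1,2),K(p),p["distortion"]).reshape(-1,2)
    d=np.c_[n,np.ones(len(n))]@T[:3,:3].T; o=T[:3,3]
    return o+d*((z-o[2])/d[:,2])[:,None]
def world2px(name,P,T=None):
    p=ctrl.camera_params(name); T=cam2world(name) if T is None else T
    V=np.linalg.inv(T); return cv2.projectPoints(np.asarray(P,float).reshape(-1,1,3),cv2.Rodrigues(V[:3,:3])[0],V[:3,3],K(p),p["distortion"])[0].reshape(-1,2)
def snap(name,f):
    s=ctrl.sense(); im,d=ctrl.capture(name); cv2.imwrite(f"pics/{f}.png",im[:,:,::-1]); return s,im,d
def rect(name,mask,z,T=None):
    """min area rect of mask's outer contour on plane z -> centre, (len short,long), angle of long side (deg, world, mod 180)"""
    c=max(cv2.findContours(mask.astype(np.uint8),cv2.RETR_EXTERNAL,cv2.CHAIN_APPROX_NONE)[0],key=cv2.contourArea).reshape(-1,2)
    P=px2plane(name,c,z,T)[:,:2].astype(np.float32)
    (cx,cy),(w,h),a=cv2.minAreaRect(P)
    if w>h: long=a; dims=(h,w)
    else: long=a+90; dims=(w,h)
    return (round(cx,1),round(cy,1)),np.round(dims,1),round(long%180,1)
E
python3 - <<'E'
from h import *
s,im,d=snap("top","top1")
for q in ["frame0","cover","press","nest","knob","pivot","foot","amber","beaker"]:
    T=cam2world("top")
    for r in ctrl.pinpoint("top",q)[:7]:
        print(q,round(r["score"],2),np.round((T@np.r_[r["centre"],1])[:3]))
hsv=cv2.cvtColor(im,cv2.COLOR_RGB2HSV)
m=((hsv[...,2]>170)&(hsv[...,1]<60)).astype(np.uint8)
n,l,st,c=cv2.connectedComponentsWithStats(m)
for i in range(1,n):
    if 300<st[i,4]<2500: print(c[i],st[i,4],rect("top",l==i,8))
E
```

```text
frame0 0.97 [ 586. -348.    2.]
frame0 0.79 [ 434. -194.   -1.]
frame0 0.66 [610. -39.  -3.]
frame0 0.66 [434. -31.  -4.]
frame0 0.63 [ 408. -357.   -2.]
cover 0.85 [ 611. -194.    4.]
press 0.65 [529. 228.   3.]
nest 0.59 [530. 232.  11.]
knob 0.94 [522. 372. 296.]
pivot 0.85 [521. 341.  50.]
foot 0.74 [523. 320. 159.]
amber 0.87 [765. -94.  -4.]
beaker 0.79 [ 764. -273.   -0.]
[  8.23012552 175.22315202] 717 ((683.2, 823.6), array([ 72.9, 139.3]), 4.8)
[352.98062954 200.73728814] 826 ((606.1, -39.1), array([82.3, 91.9]), 106.3)
[417.80639731 201.03619529] 1188 ((604.6, -194.9), array([80.7, 89.9]), 74.6)
[481.5723115  210.23733004] 809 ((581.2, -347.4), array([81.3, 91.9]), 71.1)
[419.82634033 270.93356643] 858 ((437.1, -195.9), array([81.6, 92. ]), 75.6)
[351.35361653 273.78874856] 871 ((431.5, -33.9), array([81.8, 92.1]), 84.5)
[300.1170916 316.8904627] 1059 ((330.8, 86.9), array([83. , 84.6]), 134.8)
[379.73856209 446.46840959] 459 ((28.6, -103.5), array([44.1, 93.9]), 40.5)
```

```bash
python3 - <<'E'
from h import *
s,im,d=snap("top","top2")
rs=ctrl.regions_of("top","press")
m=rs[0]["mask"].astype(np.uint8); print(rs[0]["score"],m.sum())
# base region: use depth plane at z 12
T=cam2world("top");p=ctrl.camera_params("top")
v,u=np.nonzero(np.ones((480,640)))
n=cv2.undistortPoints(np.c_[u,v].astype(float).reshape(-1,1,2),K(p),p["distortion"]).reshape(-1,2)
dd=d[v,u]; P=(np.c_[n*dd[:,None],dd,np.ones(len(dd))]@T.T)[:,:3].reshape(480,640,3)
b=((np.abs(P[...,2]-12)<4)&(cv2.dilate(m,np.ones((9,9)))>0)).astype(np.uint8)
print(rect("top",b,12))
hi=(np.abs(P[...,2]-66)<4)&(P[...,1]>150)&(P[...,1]<330)&(P[...,0]>400)&(P[...,0]<640)
pts=P[hi]; print(len(pts),pts.min(0),pts.max(0))
cv2.imwrite("pics/b.png",cv2.resize((im//2+(b*100)[...,None].astype(np.uint8)+(hi*120)[...,None].astype(np.uint8))[160:320,120:330,::-1],None,fx=3.5,fy=3.5))
E
```

```text
0.94 9381
((510.6, 254.8), array([175.3, 284.8]), 92.5)
379 [499.0142657  205.21414689  62.06333055] [581.23215809 329.50980676  69.99312037]
```

View pics/b.png

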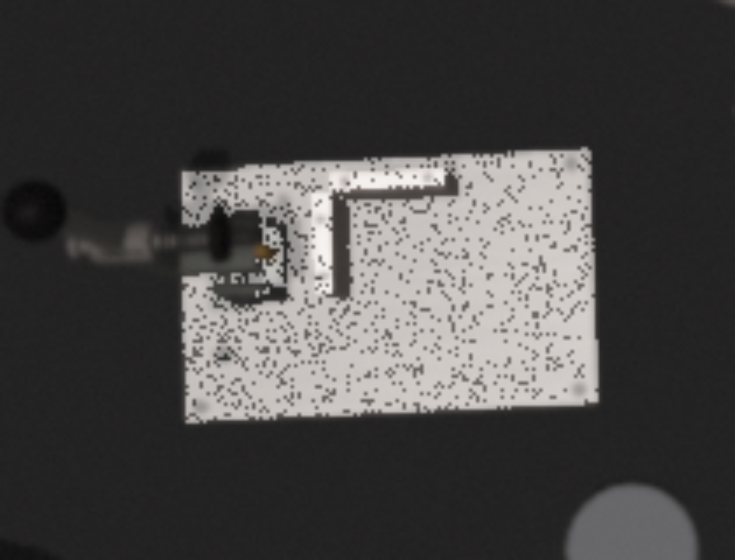

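```bash
cat >> h.py <<'E'
NEST=np.array([529.1,233.1]); PY=np.radians(2.5)
def Rm(s):
    q=s["ee_rot"]; return R.from_quat([q[1],q[2],q[3],q[0]]).as_matrix()
def yaw(s): # of tool x, deg
    m=Rm(s); return np.degrees(np.arctan2(m[1,0],m[0,0]))
def plan(xyz,psi):
    """tool offset total (in tool axes at current) & turn to reach xyz, tool-x yaw psi (mod 180 nearest)"""
    s=ctrl.sense(); y=yaw(s); dy=(psi-y+90)%180-90
    o=Rm(s).T@(np.asarray(xyz,float)-s["eef_pos"])
    print("t",round(s["time_s"],2),"pos",np.round(s["eef_pos"],1),"yaw",round(y,2),"j6",round(s["joints"][5],2),"offset(tool,mm)",np.round(o,1),"turn",round(-dy,2))
def press(xy,z=0):
    c,s_=np.cos(PY),np.sin(PY); return np.r_[NEST+np.array([[c,-s_],[s_,c]])@np.asarray(xy,float),z]
def frames(name="top",f="x",z=8,show=True):
    s,im,d=snap(name,f)
    hsv=cv2.cvtColor(im,cv2.COLOR_RGB2HSV)
    m=((hsv[...,2]>170)&(hsv[...,1]<60)).astype(np.uint8)
    n,l,st,c=cv2.connectedComponentsWithStats(m)
    for i in range(1,n):
        if 300<st[i,4]<1500:
            (x,y),dm,a=rect(name,l==i,z)
            if abs(dm[0]-80)<4 and abs(dm[1]-90)<4:
                a_=np.radians(a); b=np.array([x,y])-37*np.array([np.cos(a_),np.sin(a_)])
                print((x,y),dm,a,"area",st[i,4],"-ybar",np.round(b,1))
E
python3 - <<'E'
from h import *
s=ctrl.sense(); print(np.round(Rm(s),3),yaw(s))
plan((422,-71,60),84.5)
frames("top","top3")
E
```

```text
[[ 0.273 -0.    -0.962]
 [ 0.962  0.     0.273]
 [ 0.    -1.     0.   ]] 74.14153186156517
t 0.75 pos [143.5 505.  231.3] yaw 74.14 j6 -0.22 offset(tool,mm) [-478.   171.3 -425.3] turn -10.36
(606.1, -39.2) [82.3 91.9] 106.2 area 824 -ybar [616.4 -74.7]
(604.6, -194.9) [80.7 89.9] 74.8 area 1193 -ybar [ 594.9 -230.6]
(581.2, -347.4) [81.3 91.9] 71.1 area 809 -ybar [ 569.2 -382.4]
(437.1, -195.9) [81.6 92. ] 75.6 area 860 -ybar [ 427.9 -231.7]
(431.6, -33.9) [82.  92.1] 84.6 area 876 -ybar [428.1 -70.7]
```

```bash
cat >> h.py <<'E'
def plan(xyz,psi):
    s=ctrl.sense(); y=yaw(s); dy=(psi-y+90)%180-90
    M=R.from_euler('z',dy,degrees=True).as_matrix()@Rm(s)
    o=M.T@(np.asarray(xyz,float)-s["eef_pos"])
    print("t",round(s["time_s"],2),"pos",np.round(s["eef_pos"],1),"yaw",round(y,2),"j6",round(s["joints"][5],2),"F",np.round(s["force"],1),"w",round(s["grip_width"]*85,1),"| turn",round(-dy,2),"then offset",np.round(o,1))
E
python3 - <<'E'
from h import *
plan((428,-71,80),84.6)
E
```

```text
t 0.8 pos [143.5 505.  231.3] yaw 74.14 j6 -0.22 F [0.  0.3 1.3] w 85.1 | turn -10.46 then offset [-546.7  151.3 -337.5]
```

Emit:
drive_tool([
  [0,0,0],
  [0,0,0],
  [-0.0342,0.00946,-0.0211],
  [-0.0342,0.00946,-0.0211],
  [-0.0342,0.00946,-0.0211],
  [-0.0342,0.00946,-0.0211],
  [-0.0342,0.00946,-0.0211],
  [-0.0342,0.00946,-0.0211],
  [-0.0342,0.00946,-0.0211],
  [-0.0342,0.00946,-0.0211],
  [-0.0342,0.00946,-0.0211],
  [-0.0342,0.00946,-0.0211],
  [-0.0342,0.00946,-0.0211],
  [-0.0342,0.00946,-0.0211],
  [-0.0342,0.00946,-0.0211],
  [-0.0342,0.00946,-0.0211],
  [-0.0342,0.00946,-0.0211],
  [-0.0342,0.00946,-0.0211],
  [0,0,0],
  [0,0,0],
], gripper=[0.58,0.58,0.58,0.58,0.58,0.58,0.58,0.58,0.58,0.58,0.58,0.58,0.58,0.58,0.58,0.58,0.58,0.58,0.58,0.58], turn=[-5.23,-5.23,0,0,0,0,0,0,0,0,0,0,0,0,0,0,0,0,0,0], force=30)

```text
time_s: 2.47
eef_pos: [428.3, -72.9, 79.4]
ee_rot: [0.524, -0.523, -0.475, 0.475]
force: [-0.1, 0.6, 0.6]
grip_width: 0.421
```

```bash
python3 - <<'E'
from h import *
plan((428,-71,1.5),84.6)
T=cam2world("wrist"); snap("wrist","w1")
print(world2px("wrist",[[428.1,-70.7,8],[428.1,-70.7,0],ctrl.sense()["eef_pos"]],T))
E
```

```text
t 2.47 pos [428.3 -72.9  79.4] yaw 84.43 j6 -1.91 F [-0.1  0.6  0.6] w 35.8 | turn -0.17 then offset [ 1.8 77.9  0.4]
[[313.04090146 253.37578506]
 [312.93819123 249.21893174]
 [312.16286007 307.7618517 ]]
```

View pics/w1.png

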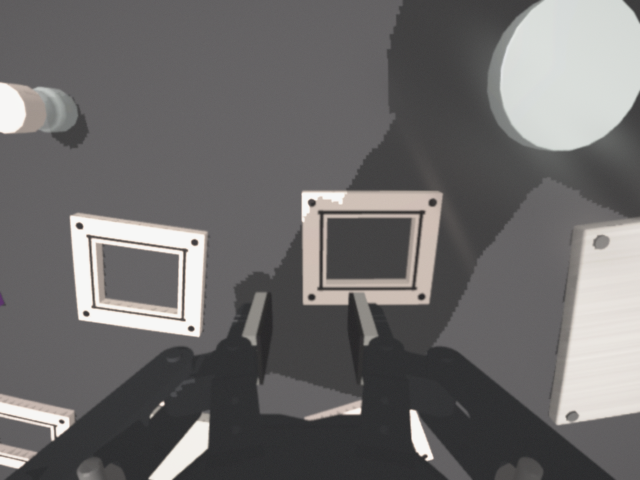

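Emit:
drive_tool([
  [0.0018,0.0195,0.0004],
  [0,0.0195,0],
  [0,0.0195,0],
  [0,0.0195,0],
  [0,0,0],
  [0,0,0],
  [0,0,0],
  [0,0,0],
  [0,0,0],
  [0,0,0],
], gripper=[0.58,0.58,0.58,0.58,0.58,1,1,1,1,1], turn=[0,0,0,0,0,0,0,0,0,0], force=35)

```text
time_s: 3.35
eef_pos: [428.3, -69.5, 3.0]
ee_rot: [-0.523, 0.523, 0.476, -0.476]
force: [-1.3, 3.4, 8.4]
grip_width: 0.171
```

```bash
python3 - <<'E'
from h import *
plan((428,-71,90),92.5)
snap("wrist","w2")
E
```

```text
t 3.35 pos [428.3 -69.5   3. ] yaw 84.61 j6 -1.91 F [-1.3  3.4  8.4] w 14.6 | turn -7.89 then offset [ -1.5 -87.    0.2]
```

View pics/w2.png

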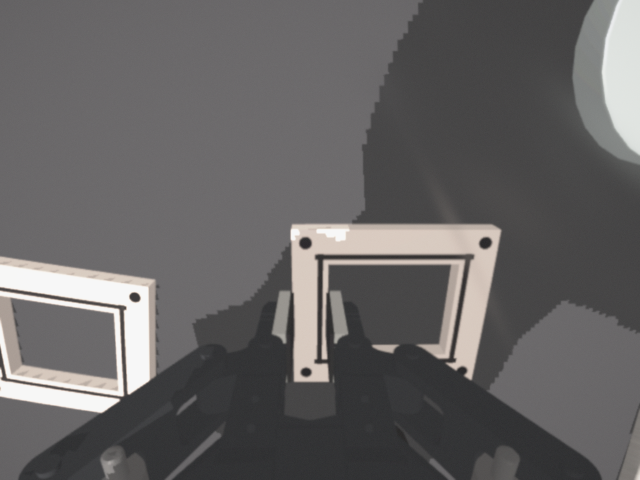

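Emit:
drive_tool([
  [0,-0.01,0],
  [0,-0.02,0],
  [0,-0.025,0],
  [0,-0.03,0],
  [0,0,0],
  [0,0,0],
], gripper=[1,1,1,1,1,1], turn=[0,0,0,0,-3.9,-4.0])

```text
time_s: 3.9
eef_pos: [428.7, -70.0, 89.0]
ee_rot: [-0.487, 0.49, 0.512, -0.511]
force: [-0.7, -0.6, -1.2]
grip_width: 0.168
```

```bash
python3 - <<'E'
from h import *
plan(press((-4,-41),88),92.5)
snap("wrist","w3")
E
```

```text
t 3.9 pos [428.7 -70.   89. ] yaw 92.68 j6 -2.05 F [-0.7 -0.6 -1.2] w 14.3 | turn 0.18 then offset [ 257.4    0.9 -109.5]
```

View pics/w3.png

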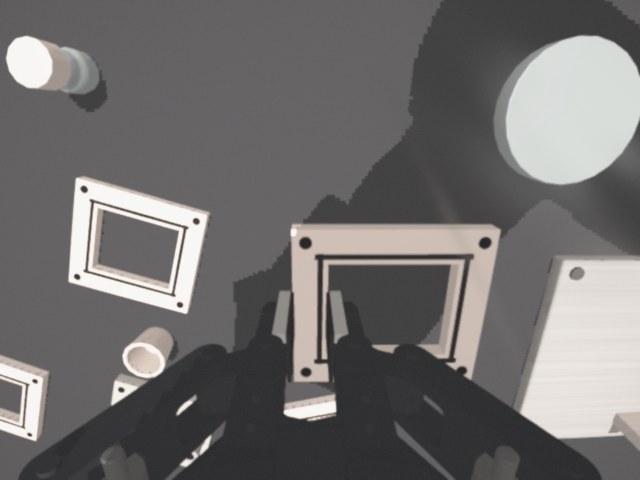

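Emit:
drive_tool([
  [0.0368,0,-0.0156],
  [0.0368,0,-0.0156],
  [0.0368,0,-0.0156],
  [0.0368,0,-0.0156],
  [0.0368,0,-0.0156],
  [0.0368,0,-0.0156],
  [0.0366,0,-0.0157],
  [0,0,0],
], gripper=[1,1,1,1,1,1,1,1], turn=[0,0,0,0,0,0,0,0])

```text
time_s: 4.62
eef_pos: [526.8, 197.6, 87.1]
ee_rot: [-0.488, 0.488, 0.512, -0.511]
force: [0.7, 0.6, -0.9]
grip_width: 0.168
```

```bash
python3 - <<'E'
from h import *
plan(press((-4,-41),18),92.5)
T=cam2world("wrist"); s,im,d=snap("wrist","w4")
Z=s["eef_pos"][2]+5
P=px2plane("wrist",[(292,226),(498,226),(294,380)],Z,T)
print(np.round((P-s["eef_pos"])@Rm(s),1))
E
```

```text
t 4.62 pos [526.8 197.6  87.1] yaw 92.68 j6 -1.47 F [ 0.7  0.6 -0.9] w 14.3 | turn 0.18 then offset [-5.7 69.1  0.3]
[[ -7.5  -5.1  42.3]
 [ 80.   -5.   42.5]
 [ -7.9  -4.9 -38. ]]
```

View pics/w4.png

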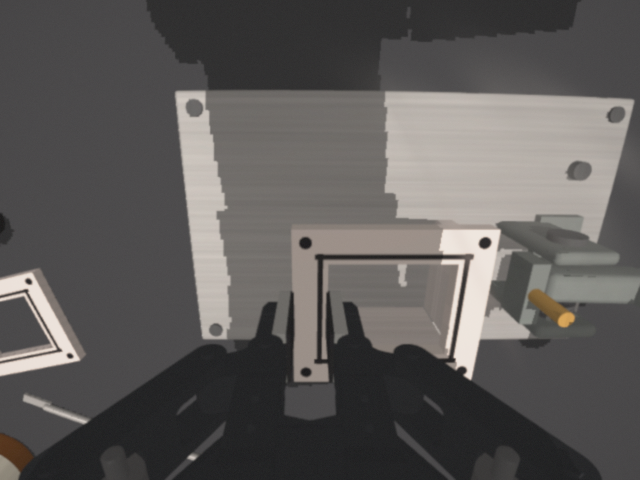

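Emit:
drive_tool([
  [-0.0057,0,0],
  [0,0,0],
  [0,0,0],
], gripper=[1,1,1], turn=[0.18,0,0])

```text
time_s: 4.92
eef_pos: [525.9, 185.0, 87.1]
ee_rot: [0.49, -0.49, -0.509, 0.51]
force: [0.1, 0.2, -0.9]
grip_width: 0.171
```

```bash
python3 - <<'E'
from h import *
plan(press((-4,-41),18),92.5)
E
```

```text
t 4.92 pos [525.9 185.   87.1] yaw 92.17 j6 -1.48 F [ 0.1  0.2 -0.9] w 14.5 | turn -0.33 then offset [ 6.9 69.1 -1.3]
```

Emit:
drive_tool([
  [0.0065,0,-0.0013],
  [0,0.015,0],
  [0,0.025,0],
  [0,0.02,0],
  [0,0.009,0],
  [0,0,0],
  [0,0,0],
], gripper=[1,1,1,1,1,1,1], turn=[-0.33,0,0,0,0,0,0])

```text
time_s: 5.5
eef_pos: [527.5, 193.0, 18.5]
ee_rot: [-0.488, 0.488, 0.511, -0.511]
force: [0.3, 0.5, -0.6]
grip_width: 0.17
```

```bash
python3 - <<'E'
from h import *
plan(press((2,-37),15),92.5)
snap("wrist","w5")
E
```

```text
t 5.5 pos [527.5 193.   18.5] yaw 92.63 j6 -1.47 F [ 0.3  0.5 -0.6] w 14.4 | turn 0.13 then offset [ 3.   3.5 -5.4]
```

View pics/w5.png

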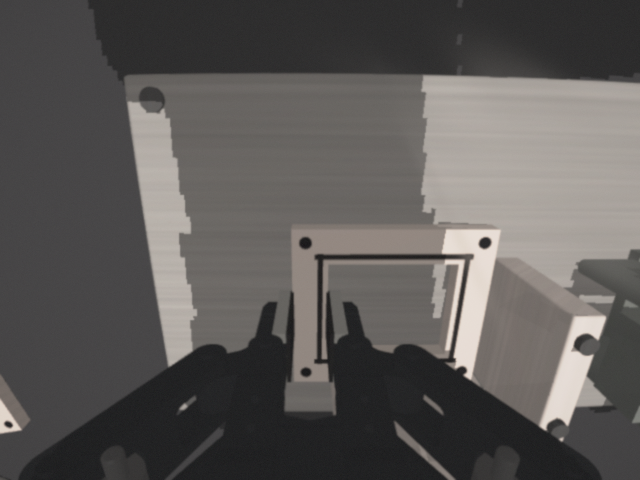

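Emit:
drive_tool([
  [0,0.0028,0],
  [0,0,0],
  [0.0025,0,-0.004],
  [0.0025,0,-0.004],
  [0,0,0],
  [0,0,0],
  [0,0,0],
], gripper=[1,1,1,1,1,1,1], turn=[0,0,0,0,0,0,0])

```text
time_s: 6.13
eef_pos: [530.6, 196.1, 14.9]
ee_rot: [0.49, -0.486, -0.507, 0.516]
force: [-22.3, -17.7, 17.7]
grip_width: 0.167
```

```bash
python3 - <<'E'
from h import *
plan(press((2,-37),15),92.5)
E
```

```text
t 6.13 pos [530.6 196.1  14.9] yaw 92.7 j6 -1.47 F [-22.3 -17.7  17.7] w 14.2 | turn 0.2 then offset [ 0.  -0.1 -2.1]
```

Emit:
drive_tool([
  [-0.002,-0.001,0.0025],
  [0,0,0],
  [0,0,0],
  [0,-0.01,0],
  [0,-0.03,0],
  [0,-0.03,0],
  [0,-0.02,0],
  [0,0,0],
], gripper=[1,0.75,0.6,0.58,0.58,0.58,0.58,0.58], turn=[0,0,0,0,0,0,0,0])

```text
time_s: 6.8
eef_pos: [534.9, 197.0, 111.5]
ee_rot: [-0.486, 0.49, 0.514, -0.509]
force: [1.1, -0.5, 0.7]
grip_width: 0.422
```

```bash
python3 - <<'E'
from h import *
s,im,d=snap("wrist","w6")
frames("top","t4")
plan((427.9,-231.7,60),75.6)
E
```

```text
(606.1, -39.2) [82.3 91.9] 106.2 area 825 -ybar [616.4 -74.7]
(604.6, -194.9) [80.7 89.9] 74.5 area 1194 -ybar [ 594.7 -230.6]
(581.2, -347.3) [81.3 92. ] 71.1 area 810 -ybar [ 569.2 -382.3]
(437.1, -196.1) [81.6 92.3] 75.6 area 859 -ybar [ 427.9 -231.9]
t 6.9 pos [532.9 196.6 107.2] yaw 92.66 j6 -1.47 F [-0.3 -0.3 -1.4] w 35.8 | turn 17.06 then offset [-441.    47.1   -4.7]
```

View pics/w6.png

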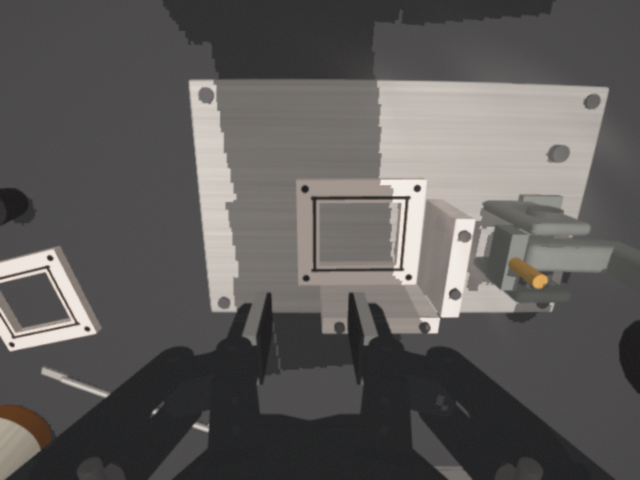

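Emit:
drive_tool([
  [0,0,0],
  [0,0,0],
  [0,0,0],
  [-0.0368,0.0039,-0.0004],
  [-0.0368,0.0039,-0.0004],
  [-0.0368,0.0039,-0.0004],
  [-0.0368,0.0039,-0.0004],
  [-0.0368,0.0039,-0.0004],
  [-0.0368,0.0039,-0.0004],
  [-0.0368,0.0039,-0.0004],
  [-0.0368,0.0039,-0.0004],
  [-0.0368,0.0039,-0.0004],
  [-0.0368,0.0039,-0.0004],
  [-0.0368,0.0039,-0.0004],
  [-0.0362,0.0039,-0.0004],
  [0,0,0],
  [0,0,0],
  [0,0,0],
], gripper=[0.58,0.58,0.58,0.58,0.58,0.58,0.58,0.58,0.58,0.58,0.58,0.58,0.58,0.58,0.58,0.58,0.58,0.58], turn=[5.7,5.7,5.66,0,0,0,0,0,0,0,0,0,0,0,0,0,0,0])

```text
time_s: 8.4
eef_pos: [427.1, -231.3, 58.7]
ee_rot: [0.559, -0.558, -0.433, 0.433]
force: [0.1, 0.8, 0.5]
grip_width: 0.423
```

```bash
python3 - <<'E'
from h import *
plan((427.9+2,-231.9-.5,3.5),75.6)
T=cam2world("wrist"); snap("wrist","w7")
print(world2px("wrist",[[427.9,-231.8,8],[437.1,-196,8]],T))
E
```

```text
t 8.4 pos [ 427.1 -231.3   58.7] yaw 75.58 j6 -2.06 F [0.1 0.8 0.5] w 36.0 | turn -0.02 then offset [-0.4 55.2 -3.1]
[[309.27967876 267.43721333]
 [369.21310698 267.4649278 ]]
```

View pics/w7.png

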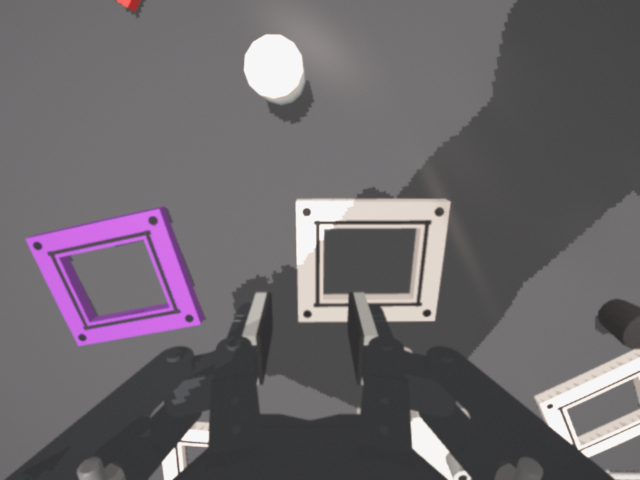

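Emit:
drive_tool([
  [-0.0004,0.015,0.001],
  [0,0.02,0],
  [0,0.015,0],
  [0,0.005,0],
  [0,0,0],
  [0,0,0],
  [0,0,0],
  [0,0,0],
  [0,0,0],
  [0,0,0],
  [0,-0.01,0],
  [0,-0.02,0],
], gripper=[0.58,0.58,0.58,0.58,0.6,1,1,1,1,1,1,1], turn=[0,0,0,0,0,0,0,0,0,0,0,0])

```text
time_s: 9.45
eef_pos: [425.4, -231.4, 33.8]
ee_rot: [0.56, -0.558, -0.433, 0.434]
force: [0.3, -0.0, -0.9]
grip_width: 0.164
```

Emit:
drive_tool([
  [0,-0.03,0],
  [0,-0.035,0],
  [0,-0.02,0],
  [0,0,0],
  [0,0,0],
  [0,0,0],
  [0,0,0],
  [0,0,0],
], gripper=[1,1,1,1,1,1,1,1], turn=[0,0,0,-5.6,-5.7,-5.6,0,0])

```text
time_s: 10.12
eef_pos: [426.2, -232.2, 119.8]
ee_rot: [0.49, -0.49, -0.51, 0.51]
force: [-0.2, -0.2, -1.0]
grip_width: 0.166
```

```bash
python3 - <<'E'
from h import *
plan(press((-4,-41),115),92.5)
s,im,d=snap("wrist","w8")
E
```

```text
t 10.12 pos [ 426.2 -232.2  119.8] yaw 92.32 j6 -2.35 F [-0.2 -0.2 -1. ] w 14.1 | turn -0.18 then offset [ 419.4    4.7 -119.1]
```

View pics/w8.png

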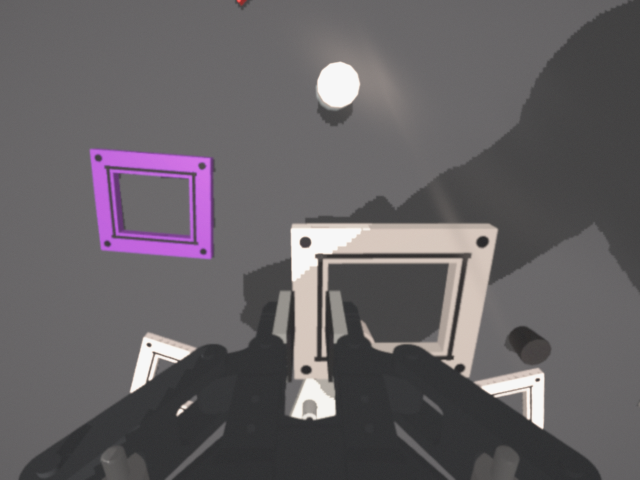

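Emit:
drive_tool([
  [0.036,0.0004,-0.0102],
  [0.036,0.0004,-0.0102],
  [0.036,0.0004,-0.0102],
  [0.036,0.0004,-0.0102],
  [0.036,0.0004,-0.0102],
  [0.036,0.0004,-0.0102],
  [0.036,0.0004,-0.0102],
  [0.036,0.0004,-0.0102],
  [0.036,0.0004,-0.0102],
  [0.036,0.0004,-0.0102],
  [0.036,0.0004,-0.0102],
  [0.014,0,-0.004],
  [0.0094,0,-0.0029],
  [0,0,0],
  [0,0,0],
  [0,0,0],
], gripper=[1,1,1,1,1,1,1,1,1,1,1,1,1,1,1,1], turn=[-0.18,0,0,0,0,0,0,0,0,0,0,0,0,0,0,0])

```text
time_s: 11.5
eef_pos: [525.8, 191.1, 115.0]
ee_rot: [0.489, -0.489, -0.511, 0.511]
force: [0.0, 0.1, 1.1]
grip_width: 0.166
```

```bash
python3 - <<'E'
from h import *
plan(press((-4,-41),25.5),92.5)
E
```

```text
t 11.5 pos [525.8 191.1 115. ] yaw 92.56 j6 -1.48 F [0.  0.1 1.1] w 14.1 | turn 0.06 then offset [ 0.8 89.5 -1.2]
```

Emit:
drive_tool([
  [0.0008,0.02,-0.0012],
  [0,0.03,0],
  [0,0.025,0],
  [0,0.01,0],
  [0,0.0045,0],
  [0,0,0],
  [0,0.0015,0],
  [0.0025,0.0005,-0.004],
  [0.0025,0,-0.004],
  [0.001,0,0],
  [0,0,0],
  [0,0,0],
], gripper=[1,1,1,1,1,1,1,1,1,1,1,1], turn=[0,0,0,0,0,0,0,0,0,0,0,0])

```text
time_s: 12.5
eef_pos: [532.3, 196.5, 24.6]
ee_rot: [0.489, -0.488, -0.508, 0.515]
force: [-19.3, -19.0, 19.0]
grip_width: 0.167
```

```bash
python3 - <<'E'
from h import *
plan(press((2,-37),23),92.5)
snap("wrist","w9")
E
```

```text
t 12.5 pos [532.3 196.5  24.6] yaw 92.69 j6 -1.47 F [-19.3 -19.   19. ] w 14.2 | turn 0.19 then offset [-0.3  1.6 -0.4]
```

View pics/w9.png

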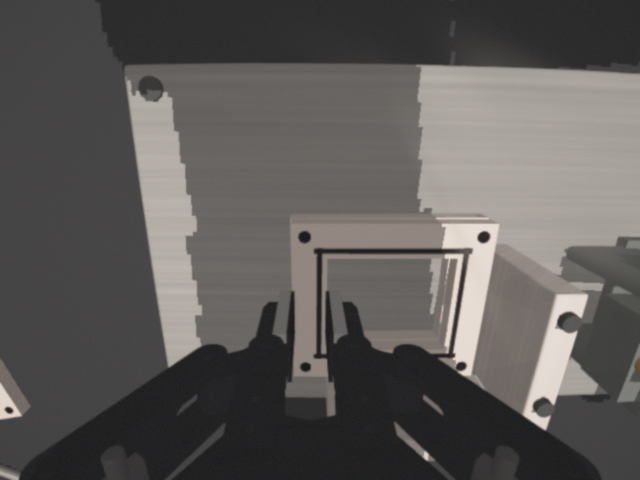

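Both fences are contacted (about 19 N each way) and the frame sits on the first. Release and go for the next.

Emit:
drive_tool([
  [-0.002,-0.001,0.0025],
  [0,0,0],
  [0,0,0],
  [0,-0.01,0],
  [0,-0.03,0],
  [0,-0.03,0],
  [0,-0.02,0],
  [0,0,0],
  [0,0,0],
], gripper=[1,0.75,0.6,0.58,0.58,0.58,0.58,0.58,0.58], turn=[0,0,0,0,0,0,0,0,0])

```text
time_s: 13.3
eef_pos: [532.9, 197.7, 115.9]
ee_rot: [-0.488, 0.489, 0.512, -0.511]
force: [0.3, -0.9, -0.3]
grip_width: 0.423
```

```bash
python3 - <<'E'
from h import *
s,im,d=snap("wrist","w10")
frames("top","t5")
plan((614.4,-74.7,70),106.2)
E
```

```text
(606.1, -39.1) [82.3 91.9] 106.3 area 827 -ybar [616.5 -74.6]
(604.6, -194.9) [80.7 89.9] 74.5 area 1192 -ybar [ 594.7 -230.6]
(581.3, -347.3) [81.3 92. ] 71.1 area 809 -ybar [ 569.3 -382.3]
t 13.4 pos [531.9 197.5 113.9] yaw 92.68 j6 -1.47 F [ 0.9  0.3 -0.5] w 35.6 | turn -13.52 then offset [-284.4   43.9   -3.3]
```

View pics/w10.png

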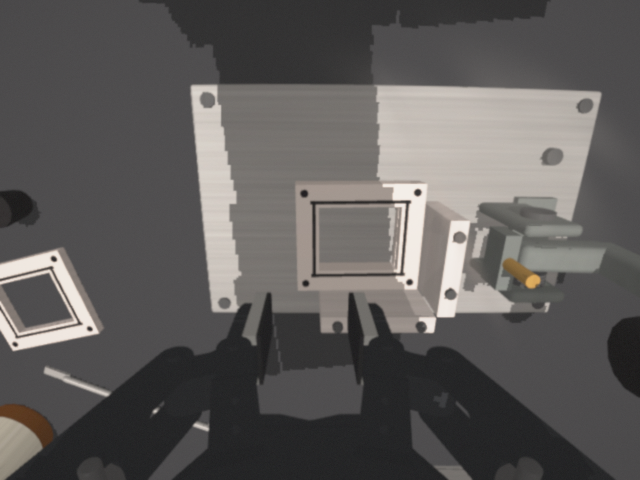

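View pics/t5.png

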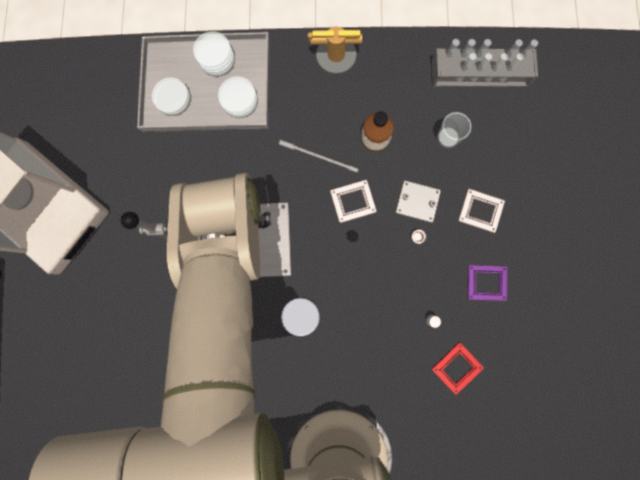

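Emit:
drive_tool([
  [0,0,0],
  [0,0,0],
  [-0.033,0.005,-0.0004],
  [-0.033,0.005,-0.0004],
  [-0.033,0.005,-0.0004],
  [-0.033,0.005,-0.0004],
  [-0.033,0.005,-0.0004],
  [-0.033,0.005,-0.0004],
  [-0.033,0.005,-0.0004],
  [-0.033,0.005,-0.0004],
  [-0.014,0.004,0],
  [-0.006,0,0],
  [0,0,0],
  [0,0,0],
  [0,0,0],
], gripper=[0.58,0.58,0.58,0.58,0.58,0.58,0.58,0.58,0.58,0.58,0.58,0.58,0.58,0.58,0.58], turn=[-6.8,-6.75,0,0,0,0,0,0,0,0,0,0,0,0,0])

```text
time_s: 14.65
eef_pos: [614.5, -72.7, 70.6]
ee_rot: [-0.424, 0.424, 0.566, -0.566]
force: [-0.6, 0.2, -0.0]
grip_width: 0.418
```

```bash
python3 - <<'E'
from h import *
plan((614.5,-74.6,3.5),106.3)
T=cam2world("wrist"); snap("wrist","w11")
print(world2px("wrist",[[616.5,-74.6,8],[606.1,-39.1,8]],T))
E
```

```text
t 14.65 pos [614.5 -72.7  70.6] yaw 106.31 j6 -2.16 F [-0.6  0.2 -0. ] w 35.6 | turn 0.01 then offset [-1.8 67.1  0.6]
[[306.23553029 260.83941676]
 [363.14541353 260.88258779]]
```

View pics/w11.png

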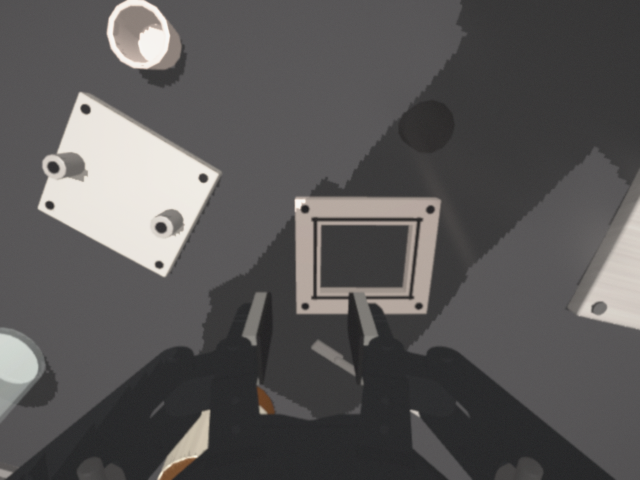

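Emit:
drive_tool([
  [-0.0018,0.02,0.0006],
  [0,0.025,0],
  [0,0.017,0],
  [0,0.005,0],
  [0,0,0],
  [0,0,0],
  [0,0,0],
  [0,0,0],
  [0,0,0],
  [0,0,0],
  [0,-0.01,0],
  [0,-0.02,0],
  [0,-0.03,0],
  [0,-0.035,0],
], gripper=[0.58,0.58,0.58,0.58,0.6,1,1,1,1,1,1,1,1,1], turn=[0,0,0,0,0,0,0,0,0,0,0,0,0,0])

```text
time_s: 15.87
eef_pos: [613.7, -76.1, 99.0]
ee_rot: [0.425, -0.424, -0.565, 0.566]
force: [1.0, -0.7, -1.5]
grip_width: 0.165
```

Emit:
drive_tool([
  [0,-0.02,0],
  [0,0,0],
  [0,0,0],
  [0,0,0],
  [0,0,0],
], gripper=[1,1,1,1,1], turn=[0,6.9,6.9,0,0])

```text
time_s: 16.28
eef_pos: [614.5, -76.3, 118.8]
ee_rot: [0.488, -0.489, -0.511, 0.511]
force: [-0.9, -0.3, -1.0]
grip_width: 0.169
```

```bash
python3 - <<'E'
from h import *
plan(press((-4,-41),118),92.5)
s,im,d=snap("wrist","w12")
E
```

```text
t 16.28 pos [614.5 -76.3 118.8] yaw 92.62 j6 -1.93 F [-0.9 -0.3 -1. ] w 14.4 | turn 0.12 then offset [271.8   0.8  75.9]
```

View pics/w12.png

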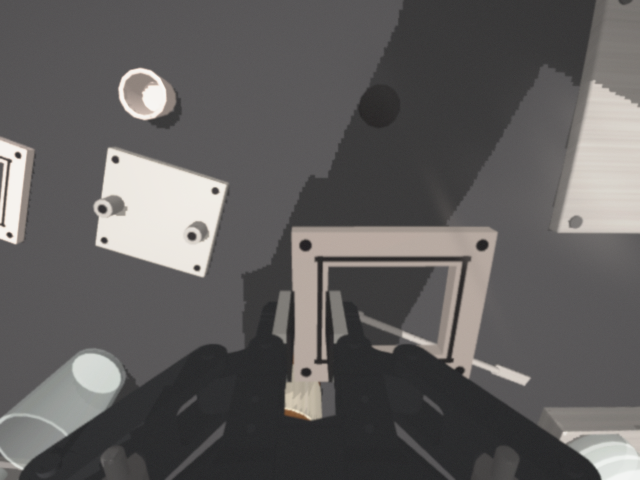

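Emit:
drive_tool([
  [0.034,0,0.0095],
  [0.034,0,0.0095],
  [0.034,0,0.0095],
  [0.034,0,0.0095],
  [0.034,0,0.0095],
  [0.034,0,0.0095],
  [0.034,0,0.0095],
  [0.02,0,0.006],
  [0.01,0,0.0026],
  [0.0038,0,0.0008],
  [0,0,0],
  [0,0,0],
  [0,0,0],
], gripper=[1,1,1,1,1,1,1,1,1,1,1,1,1], turn=[0.12,0,0,0,0,0,0,0,0,0,0,0,0])

```text
time_s: 17.42
eef_pos: [528.4, 191.0, 118.4]
ee_rot: [0.49, -0.49, -0.51, 0.51]
force: [-0.2, 0.3, -0.8]
grip_width: 0.171
```

```bash
python3 - <<'E'
from h import *
plan(press((-4,-41),33.5),92.5)
E
```

```text
t 17.42 pos [528.4 191.  118.4] yaw 92.24 j6 -1.47 F [-0.2  0.3 -0.8] w 14.5 | turn -0.26 then offset [ 1.  84.9  1.4]
```

Emit:
drive_tool([
  [0.0006,0.02,0.0014],
  [0,0.03,0],
  [0,0.021,0],
  [0,0.01,0],
  [0,0.004,0],
  [0,0,0],
  [0,0.0015,0],
  [0.0025,0.0005,-0.004],
  [0.0025,0,-0.004],
  [0.001,0,0],
  [0,0,0],
  [0,0,0],
], gripper=[1,1,1,1,1,1,1,1,1,1,1,1], turn=[-0.2,0,0,0,0,0,0,0,0,0,0,0])

```text
time_s: 18.42
eef_pos: [531.7, 196.4, 32.1]
ee_rot: [0.49, -0.488, -0.508, 0.514]
force: [-17.7, -18.1, 15.3]
grip_width: 0.164
```

```bash
python3 - <<'E'
from h import *
plan(press((2,-37),31),92.5)
snap("wrist","w13")
E
```

```text
t 18.42 pos [531.7 196.4  32.1] yaw 92.53 j6 -1.46 F [-17.7 -18.1  15.3] w 14.0 | turn 0.03 then offset [-0.3  1.1 -1. ]
```

View pics/w13.png

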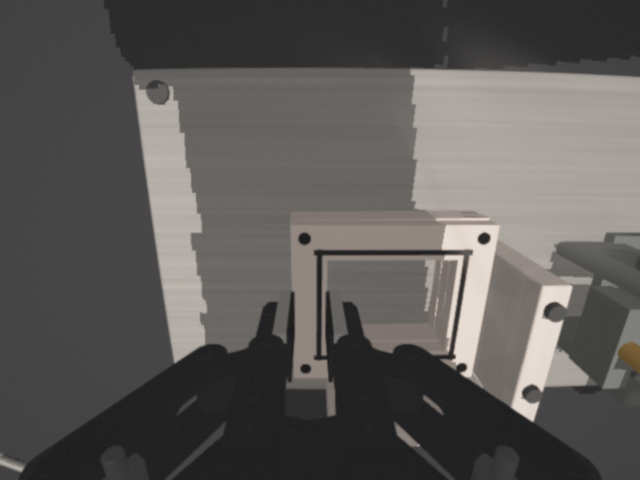

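Third frame seated on the others. Release, go for the fourth.

Emit:
drive_tool([
  [-0.002,-0.001,0.0025],
  [0,0,0],
  [0,0,0],
  [0,-0.01,0],
  [0,-0.03,0],
  [0,-0.03,0],
  [0,-0.01,0],
  [0,0,0],
  [0,0,0],
], gripper=[1,0.75,0.6,0.58,0.58,0.58,0.58,0.58,0.58], turn=[0,0,0,0,0,0,0,0,0])

```text
time_s: 19.22
eef_pos: [531.8, 197.2, 112.5]
ee_rot: [-0.489, 0.489, 0.511, -0.511]
force: [0.5, 0.0, -0.1]
grip_width: 0.42
```

```bash
python3 - <<'E'
from h import *
s,im,d=snap("wrist","w14")
frames("top","t6")
plan((567.5,-382.3,75),71.1)
E
```

```text
(604.6, -194.9) [80.7 89.9] 74.5 area 1191 -ybar [ 594.7 -230.6]
(581.3, -347.3) [81.3 92. ] 71.1 area 808 -ybar [ 569.3 -382.3]
t 19.32 pos [531.1 197.  111.1] yaw 92.51 j6 -1.47 F [-0.5 -0.4 -0.3] w 35.6 | turn 21.41 then offset [-536.3   35.7 -222.2]
```

View pics/w14.png

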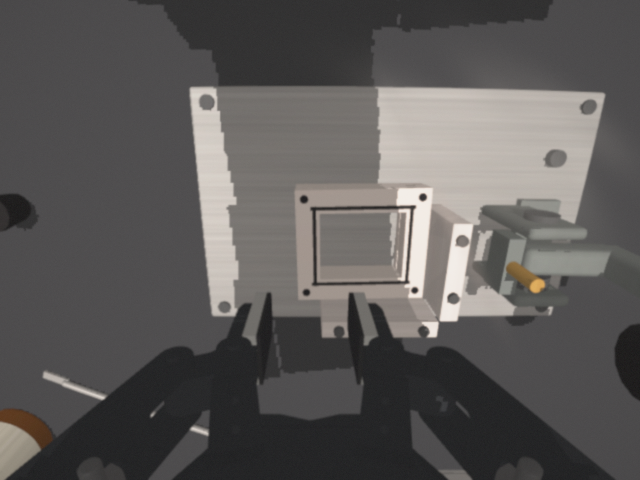

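Emit:
drive_tool([
  [0,0,0],
  [0,0,0],
  [0,0,0],
  [-0.037,0.0024,-0.0153],
  [-0.037,0.0024,-0.0153],
  [-0.037,0.0024,-0.0153],
  [-0.037,0.0024,-0.0153],
  [-0.037,0.0024,-0.0153],
  [-0.037,0.0024,-0.0153],
  [-0.037,0.0024,-0.0153],
  [-0.037,0.0024,-0.0153],
  [-0.037,0.0024,-0.0153],
  [-0.037,0.0024,-0.0153],
  [-0.037,0.0024,-0.0153],
  [-0.037,0.0024,-0.0153],
  [-0.037,0.0024,-0.0153],
  [-0.037,0.0024,-0.0153],
  [-0.013,0.002,-0.006],
  [-0.0053,0,-0.002],
  [0,0,0],
], gripper=[0.58,0.58,0.58,0.58,0.58,0.58,0.58,0.58,0.58,0.58,0.58,0.58,0.58,0.58,0.58,0.58,0.58,0.58,0.58,0.58], turn=[7.14,7.14,7.13,0,0,0,0,0,0,0,0,0,0,0,0,0,0,0,0,0])

```text
time_s: 20.98
eef_pos: [567.4, -382.7, 75.0]
ee_rot: [0.577, -0.575, -0.411, 0.411]
force: [-0.1, 0.5, -0.6]
grip_width: 0.417
```

Emit:
drive_tool([
  [0,0,0],
  [0,0,0],
], gripper=[0.58,0.58], turn=[0,0])

```text
time_s: 21.15
eef_pos: [568.4, -380.6, 76.7]
ee_rot: [0.575, -0.575, -0.412, 0.412]
force: [0.5, -0.0, 0.5]
grip_width: 0.417
```

```bash
python3 - <<'E'
from h import *
plan((567.4,-382.3,3.5),71.1)
T=cam2world("wrist"); snap("wrist","w15")
print(world2px("wrist",[[569.3,-382.3,8],[581.3,-347.3,8]],T))
E
```

```text
t 21.15 pos [ 568.4 -380.6   76.7] yaw 71.18 j6 -2.0 F [ 0.5 -0.   0.5] w 35.5 | turn 0.08 then offset [-2.  73.2  0.4]
[[307.79271676 257.16446666]
 [363.25956946 257.31891042]]
```

View pics/w15.png

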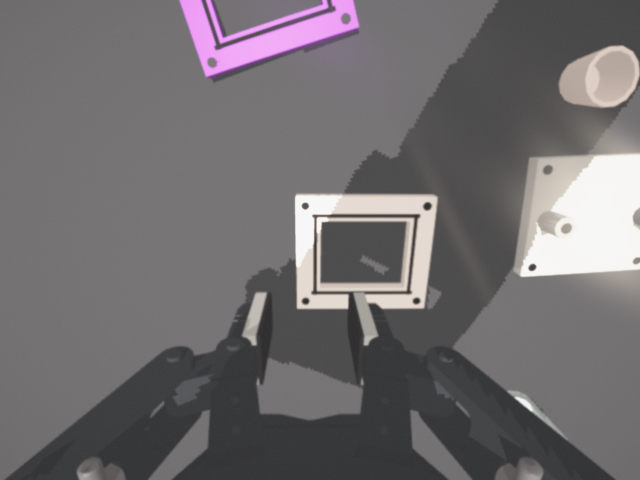

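Emit:
drive_tool([
  [-0.002,0.02,0.0004],
  [0,0.03,0],
  [0,0.018,0],
  [0,0.005,0],
  [0,0,0],
  [0,0,0],
  [0,0,0],
  [0,0,0],
  [0,0,0],
  [0,0,0],
  [0,-0.01,0],
  [0,-0.02,0],
  [0,-0.03,0],
  [0,-0.035,0],
  [0,-0.03,0],
], gripper=[0.58,0.58,0.58,0.58,0.6,1,1,1,1,1,1,1,1,1,1], turn=[0,0,0,0,0,0,0,0,0,0,0,0,0,0,0])

```text
time_s: 22.45
eef_pos: [567.1, -384.2, 131.9]
ee_rot: [-0.575, 0.576, 0.411, -0.411]
force: [-0.3, 0.1, -1.1]
grip_width: 0.16
```

Emit:
drive_tool([
  [0,0,0],
  [0,0,0],
  [0,0,0],
  [0,0,0],
  [0,0,0],
], gripper=[1,1,1,1,1], turn=[-7.1,-7.1,-7.1,0,0])

```text
time_s: 22.87
eef_pos: [567.0, -384.1, 129.4]
ee_rot: [0.49, -0.491, -0.509, 0.509]
force: [-0.3, -0.3, -0.7]
grip_width: 0.159
```

```bash
python3 - <<'E'
from h import *
plan(press((-4,-41),125),92.5)
s,im,d=snap("wrist","w16")
E
```

```text
t 22.87 pos [ 567.  -384.1  129.4] yaw 92.17 j6 -2.37 F [-0.3 -0.3 -0.7] w 13.5 | turn -0.33 then offset [577.3   4.2  15. ]
```

View pics/w16.png

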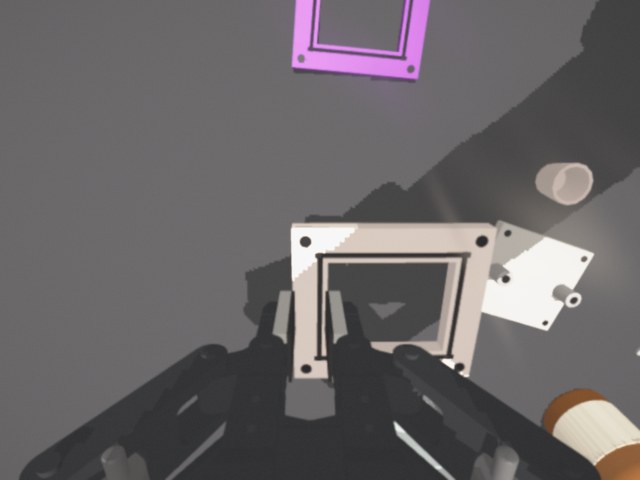

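Emit:
drive_tool([
  [0.0385,0.0003,0.001],
  [0.0385,0.0003,0.001],
  [0.0385,0.0003,0.001],
  [0.0385,0.0003,0.001],
  [0.0385,0.0003,0.001],
  [0.0385,0.0003,0.001],
  [0.0385,0.0003,0.001],
  [0.0385,0.0003,0.001],
  [0.0385,0.0003,0.001],
  [0.0385,0.0003,0.001],
  [0.0385,0.0003,0.001],
  [0.0385,0.0003,0.001],
  [0.0385,0.0003,0.001],
  [0.0385,0.0003,0.001],
  [0.022,0,0],
  [0.011,0,0.001],
  [0.0053,0,0],
  [0,0,0],
  [0,0,0],
  [0,0,0],
], gripper=[1,1,1,1,1,1,1,1,1,1,1,1,1,1,1,1,1,1,1,1], turn=[-0.3,0,0,0,0,0,0,0,0,0,0,0,0,0,0,0,0,0,0,0])

```text
time_s: 24.58
eef_pos: [525.6, 190.6, 124.7]
ee_rot: [0.489, -0.489, -0.511, 0.511]
force: [0.2, -0.2, 0.6]
grip_width: 0.162
```

```bash
python3 - <<'E'
from h import *
plan(press((-4,-41),41.5),92.5)
frames("top","t7")
E
```

```text
t 24.58 pos [525.6 190.6 124.7] yaw 92.57 j6 -1.48 F [ 0.2 -0.2  0.6] w 13.8 | turn 0.07 then offset [ 1.4 83.2 -1.4]
(604.6, -194.9) [80.7 89.9] 74.5 area 1194 -ybar [ 594.7 -230.6]
```

Emit:
drive_tool([
  [0.001,0.02,-0.0014],
  [0,0.03,0],
  [0,0.02,0],
  [0,0.0095,0],
  [0,0.004,0],
  [0,0,0],
  [0,0.0015,0],
  [0.0025,0.0005,-0.004],
  [0.0025,0,-0.004],
  [0.001,0,0],
  [0,0,0],
  [0,0,0],
], gripper=[1,1,1,1,1,1,1,1,1,1,1,1], turn=[0,0,0,0,0,0,0,0,0,0,0,0])

```text
time_s: 25.63
eef_pos: [532.9, 195.8, 40.9]
ee_rot: [0.488, -0.488, -0.509, 0.514]
force: [-16.9, -20.5, 20.6]
grip_width: 0.163
```

```bash
python3 - <<'E'
from h import *
plan(press((2,-37),39),92.5)
snap("wrist","w17")
E
```

```text
t 25.63 pos [532.9 195.8  40.9] yaw 92.69 j6 -1.47 F [-16.9 -20.5  20.6] w 13.9 | turn 0.19 then offset [0.4 1.9 0.2]
```

View pics/w17.png

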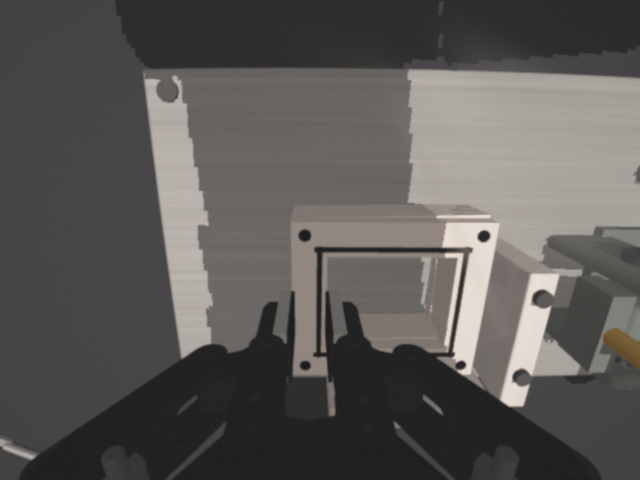

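Emit:
drive_tool([
  [-0.002,-0.001,0.0025],
  [0,0,0],
  [0,0,0],
  [0,-0.01,0],
  [0,-0.03,0],
  [0,-0.03,0],
  [0,0,0],
  [0,0,0],
  [0,0,0],
], gripper=[1,0.75,0.6,0.58,0.58,0.58,0.58,0.58,0.58], turn=[0,0,0,0,0,0,0,0,0])

```text
time_s: 26.43
eef_pos: [531.6, 197.3, 109.9]
ee_rot: [0.488, -0.488, -0.512, 0.512]
force: [0.4, -1.0, -1.6]
grip_width: 0.423
```

```bash
python3 - <<'E'
from h import *
s,im,d=snap("wrist","w18")
frames("top","t8")
plan((594.8,-226.7,90),74.5)
E
```

```text
(604.6, -194.9) [80.7 89.9] 74.5 area 1192 -ybar [ 594.7 -230.6]
t 26.53 pos [531.3 197.2 109.1] yaw 92.69 j6 -1.47 F [ 0.4 -0.3  1. ] w 35.6 | turn 18.19 then offset [-391.5   18.9 -174.5]
```

View pics/w18.png

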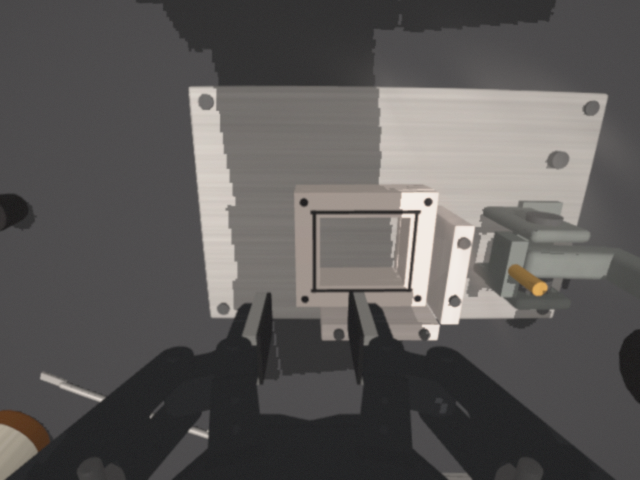

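Emit:
drive_tool([
  [0,0,0],
  [0,0,0],
  [0,0,0],
  [-0.0365,0.0017,-0.0163],
  [-0.0365,0.0017,-0.0163],
  [-0.0365,0.0017,-0.0163],
  [-0.0365,0.0017,-0.0163],
  [-0.0365,0.0017,-0.0163],
  [-0.0365,0.0017,-0.0163],
  [-0.0365,0.0017,-0.0163],
  [-0.0365,0.0017,-0.0163],
  [-0.0365,0.0017,-0.0163],
  [-0.0365,0.0017,-0.0163],
  [-0.017,0.0019,-0.0075],
  [-0.0095,0,-0.004],
  [0,0,0],
  [0,0,0],
  [0,0,0],
], gripper=[0.58,0.58,0.58,0.58,0.58,0.58,0.58,0.58,0.58,0.58,0.58,0.58,0.58,0.58,0.58,0.58,0.58,0.58], turn=[6.06,6.06,6.06,0,0,0,0,0,0,0,0,0,0,0,0,0,0,0])

```text
time_s: 28.03
eef_pos: [595.5, -225.0, 91.1]
ee_rot: [0.563, -0.562, -0.428, 0.429]
force: [-0.9, 1.0, -0.7]
grip_width: 0.418
```

```bash
python3 - <<'E'
from h import *
plan((595,-226.7,13.5),74.5)
T=cam2world("wrist"); snap("wrist","w19")
print(world2px("wrist",[[595.8,-226.7,28],[595.8,-226.7,10]],T))
E
```

```text
t 28.03 pos [ 595.5 -225.    91.1] yaw 74.6 j6 -1.85 F [-0.9  1.  -0.7] w 35.6 | turn 0.1 then offset [-1.8 77.6 -0.1]
[[307.31795007 259.5295356 ]
 [307.49754359 249.80821867]]
```

View pics/w19.png

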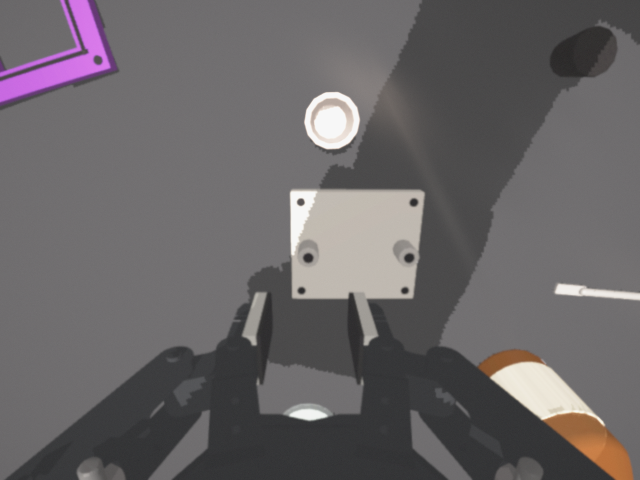

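Emit:
drive_tool([
  [-0.0018,0.02,0],
  [0,0.03,0],
  [0,0.02,0],
  [0,0.0075,0],
  [0,0,0],
  [0,0,0],
  [0,0,0],
  [0,0,0],
  [0,0,0],
  [0,0,0],
  [0,0,0],
], gripper=[0.58,0.58,0.58,0.58,0.58,1,1,1,1,1,1], turn=[0,0,0,0,0,0,0,0,0,0,0], force=60)

```text
time_s: 29.0
eef_pos: [595.9, -228.6, 15.7]
ee_rot: [-0.562, 0.564, 0.429, -0.428]
force: [0.4, 2.2, 6.7]
grip_width: 0.129
```

Emit:
drive_tool([
  [0,-0.01,0],
  [0,-0.02,0],
  [0,-0.03,0],
  [0,-0.035,0],
  [0,-0.03,0],
  [0,0,0],
  [0,0,0],
  [0,0,0],
  [0,0,0],
  [0,0,0],
], gripper=[1,1,1,1,1,1,1,1,1,1], turn=[0,0,0,0,0,-5.95,-5.95,-6,0,0])

```text
time_s: 29.83
eef_pos: [595.0, -228.5, 139.4]
ee_rot: [-0.49, 0.49, 0.51, -0.51]
force: [-0.8, -0.1, -1.4]
grip_width: 0.124
```

```bash
python3 - <<'E'
from h import *
plan(press((-4,-37),135),92.5)
s,im,d=snap("wrist","w20")
E
```

```text
t 29.83 pos [ 595.  -228.5  139.4] yaw 92.23 j6 -2.16 F [-0.8 -0.1 -1.4] w 10.6 | turn -0.27 then offset [427.    4.2  49.7]
```

View pics/w20.png

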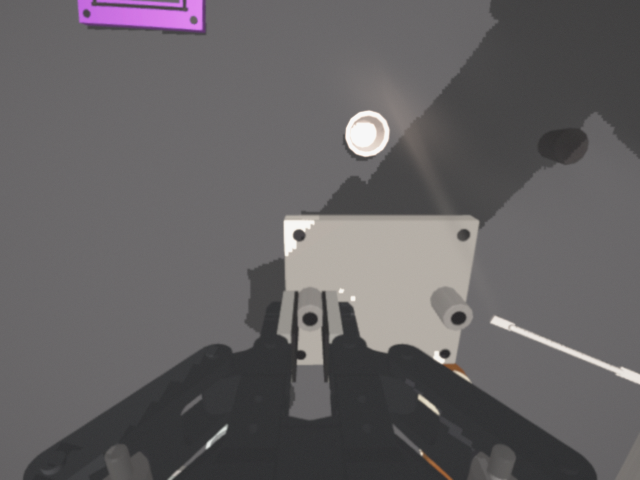

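Emit:
drive_tool([
  [0.036,0.0003,0.0042],
  [0.036,0.0003,0.0042],
  [0.036,0.0003,0.0042],
  [0.036,0.0003,0.0042],
  [0.036,0.0003,0.0042],
  [0.036,0.0003,0.0042],
  [0.036,0.0003,0.0042],
  [0.036,0.0003,0.0042],
  [0.036,0.0003,0.0042],
  [0.036,0.0003,0.0042],
  [0.036,0.0003,0.0042],
  [0.019,0,0.0023],
  [0.008,0,0.001],
  [0.004,0,0],
  [0,0,0],
  [0,0,0],
  [0,0,0],
  [0,0,0],
], gripper=[1,1,1,1,1,1,1,1,1,1,1,1,1,1,1,1,1,1], turn=[-0.27,0,0,0,0,0,0,0,0,0,0,0,0,0,0,0,0,0])

```text
time_s: 31.38
eef_pos: [526.1, 194.8, 135.4]
ee_rot: [0.489, -0.489, -0.511, 0.511]
force: [-0.2, 0.1, -0.7]
grip_width: 0.124
```

```bash
python3 - <<'E'
from h import *
plan(press((-4,-37),61),92.5)
s,im,d=snap("wrist","w21")
E
```

```text
t 31.38 pos [526.1 194.8 135.4] yaw 92.58 j6 -1.47 F [-0.2  0.1 -0.7] w 10.5 | turn 0.08 then offset [ 1.1 74.4 -0.7]
```

View pics/w21.png

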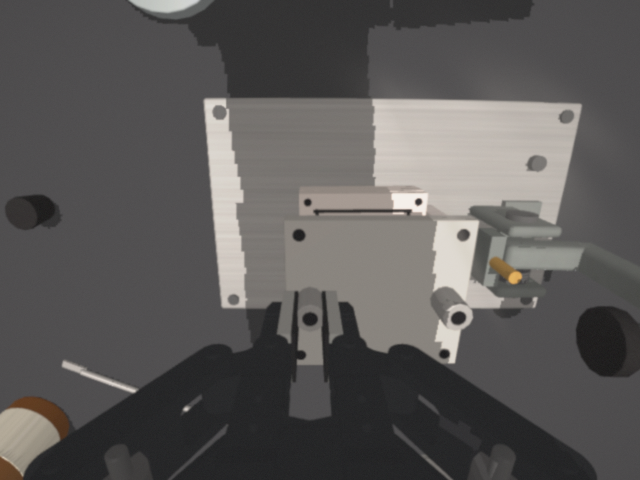

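Emit:
drive_tool([
  [0.0008,0.02,-0.0006],
  [0,0.025,0],
  [0,0.016,0],
  [0,0.01,0],
  [0,0.003,0],
  [0,0,0],
  [0,0,0],
], gripper=[1,1,1,1,1,1,1], turn=[0,0,0,0,0,0,0])

```text
time_s: 32.02
eef_pos: [527.0, 196.6, 62.4]
ee_rot: [-0.488, 0.489, 0.512, -0.511]
force: [0.9, 0.8, -0.5]
grip_width: 0.13
```

```bash
python3 - <<'E'
from h import *
plan(press((1,-33),57.5),92.5)
s,im,d=snap("wrist","w22")
E
```

```text
t 32.02 pos [527.  196.6  62.4] yaw 92.67 j6 -1.47 F [ 0.9  0.8 -0.5] w 11.1 | turn 0.17 then offset [ 3.3  4.9 -4.7]
```

View pics/w22.png

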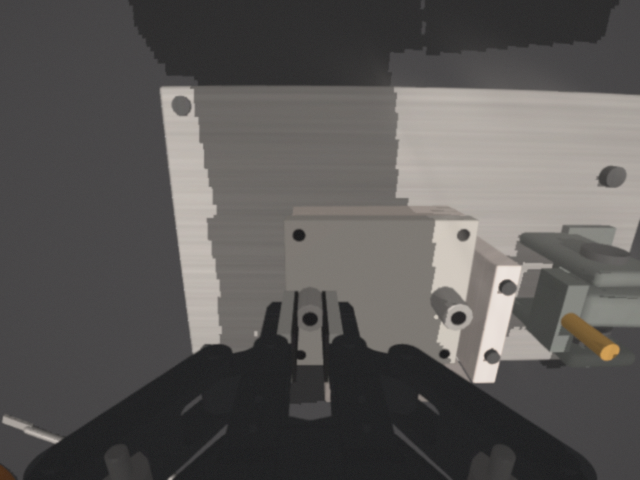

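Emit:
drive_tool([
  [0,0.002,0],
  [0,0.0015,0],
  [0,0,0],
  [0,0,0],
], gripper=[1,1,1,1], turn=[0,0,0,0])

```text
time_s: 32.4
eef_pos: [527.0, 196.7, 59.6]
ee_rot: [-0.488, 0.489, 0.512, -0.511]
force: [-3.7, -0.8, 9.9]
grip_width: 0.128
```

Resting on the stack (about 10 N down). Push into the corner.

Emit:
drive_tool([
  [0.001,0,-0.003],
  [0.002,0,-0.003],
  [0.0015,0,-0.002],
  [0.001,0,0],
  [0,0,0],
  [0,0,0],
], gripper=[1,1,1,1,1,1], turn=[0,0,0,0,0,0])

```text
time_s: 32.9
eef_pos: [531.4, 199.6, 59.4]
ee_rot: [0.488, -0.487, -0.508, 0.515]
force: [-22.2, -21.4, 25.3]
grip_width: 0.121
```

```bash
python3 - <<'E'
from h import *
plan(press((1,-33),57.5),92.5)
s,im,d=snap("wrist","w23")
E
```

```text
t 32.9 pos [531.4 199.6  59.4] yaw 92.76 j6 -1.46 F [-22.2 -21.4  25.3] w 10.3 | turn 0.26 then offset [ 0.6  1.9 -0.2]
```

View pics/w23.png

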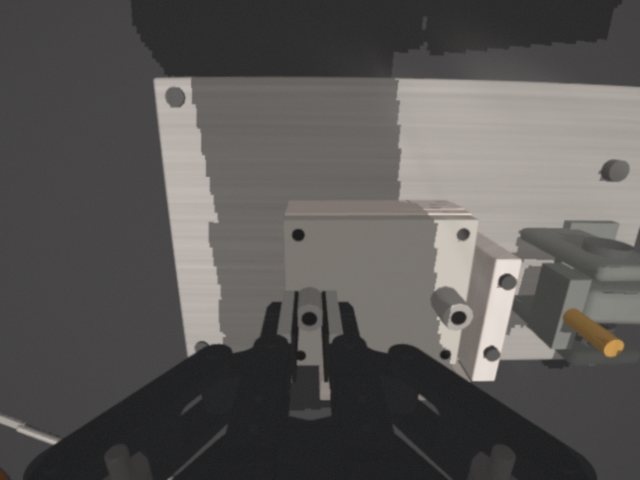

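Emit:
drive_tool([
  [-0.0015,-0.001,0.003],
  [0,0,0],
  [0,0,0],
  [0,-0.01,0],
  [0,-0.03,0],
  [-0.03,-0.03,0.01],
  [-0.03,0,0.01],
  [0,0,0],
  [0,0,0],
], gripper=[1,0.75,0.6,0.58,0.58,0.58,0.58,0.58,0.58], turn=[0,0,0,0,0,0,0,0,0])

```text
time_s: 33.7
eef_pos: [514.7, 140.7, 128.6]
ee_rot: [-0.488, 0.489, 0.512, -0.511]
force: [-0.1, 0.4, -0.7]
grip_width: 0.418
```

```bash
python3 - <<'E'
from h import *
plan(press((0,-75),90),92.5)
s,im,d=snap("wrist","w24")
T=cam2world("wrist",s)
c=world2px("wrist",[press((sx*40,sy*45),54) for sx,sy in [(-1,-1),(-1,1),(1,1),(1,-1)]],T)
print(np.round(c,1))
v=im[:,:,::-1].copy(); cv2.polylines(v,[np.round(c).astype(int)],True,(0,0,255),1)
cv2.imwrite("pics/w24z.png",cv2.resize(v[120:400,220:560],None,fx=2.3,fy=2.1))
E
```

```text
t 33.7 pos [514.7 140.7 128.6] yaw 92.58 j6 -1.57 F [-0.1  0.4 -0.7] w 35.5 | turn 0.08 then offset [ 16.6  38.7 -18.4]
[[380.4 221.7]
 [513.2 222.4]
 [492.  325.1]
 [372.6 325.8]]
```

View pics/w24z.png

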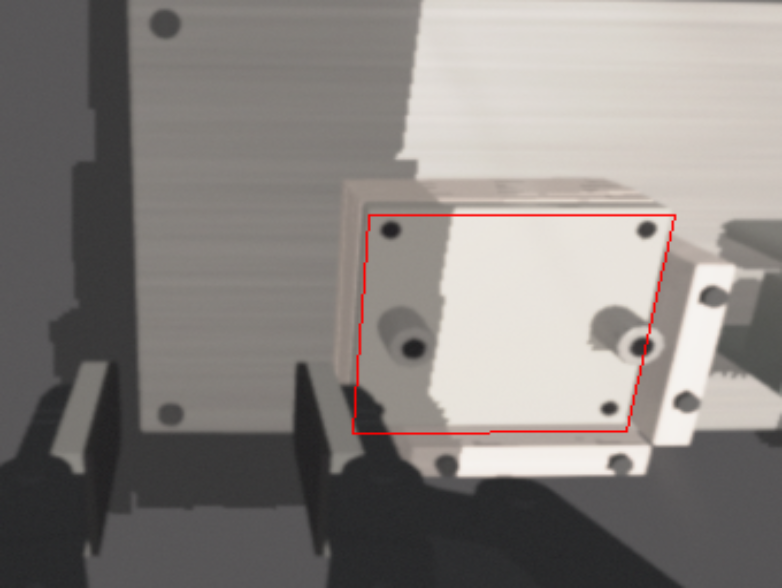

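Emit:
drive_tool([
  [-0.002,0.01,-0.0184],
  [0,0.01,0],
  [0,0.0187,0],
  [0,0,0],
  [0,0,0],
  [0,0,0],
  [0,0.025,0],
  [0,0.025,0],
  [0,0.016,0],
  [0,0.006,0],
  [0,0,0],
  [0,0,0],
], gripper=[1,1,1,1,1,1,1,1,1,1,1,1], turn=[0,0,0,0,0,0,0,0,0,0,0,0], force=30)

```text
time_s: 34.75
eef_pos: [533.5, 140.4, 18.1]
ee_rot: [-0.488, 0.489, 0.512, -0.511]
force: [-1.0, 0.2, 0.2]
grip_width: -0.0
```

```bash
python3 - <<'E'
from h import *
plan(press((0,-60),18),92.5)
s,im,d=snap("wrist","w25")
E
```

```text
t 34.75 pos [533.5 140.4  18.1] yaw 92.69 j6 -1.57 F [-1.   0.2  0.2] w -0.0 | turn 0.19 then offset [32.8  0.1  0.4]
```

View pics/w25.png

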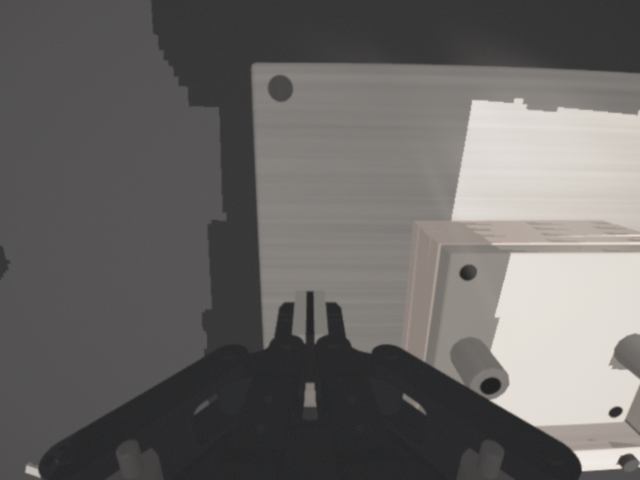

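```bash
python3 - <<'E'
from h import *
s,im,d=snap("wrist","w26")
p=ctrl.camera_params("wrist");Tc=p["tool_from_camera"]
for uv in [(318,300),(330,300),(340,320),(345,345),(345,370),(385,350),(400,370),(450,410),(500,440),(560,470),(400,400)]:
    z=d[uv[1],uv[0]]; n=cv2.undistortPoints(np.float64([[uv]]),K(p),p["distortion"])[0,0]
    print(uv,z,np.round((Tc@np.r_[n*z,z,1])[:3],1))
E
```

```text
(318, 300) 146.59526 [  3.5 -11.5  10.9]
(330, 300) 169.4924 [10.1  8.8 -0.3]
(340, 320) 139.56514 [ 12.4 -20.4   6.6]
(345, 345) 114.81201 [ 11.9 -44.7  12. ]
(345, 370) 102.94229 [ 10.7 -57.2  12.1]
(385, 350) 110.05356 [ 24.5 -49.3  13.4]
(400, 370) 103.05612 [ 27.6 -57.2  11.9]
(450, 410) 88.1541 [ 37.1 -72.9  11.9]
(500, 440) 78.929886 [ 45.6 -82.6  12. ]
(560, 470) 71.4896 [ 55.4 -90.6  11.7]
(400, 400) 109.70307 [ 29.5 -54.9  -2.1]
```

Emit:
drive_tool([
  [0,0,-0.011],
  [0,0,-0.011],
  [0.012,0,0],
  [0.011,0,0],
  [0.006,0,0],
  [0.002,0,0],
  [0.002,0,0],
  [0,0,0],
  [0,0,0],
], gripper=[1,1,1,1,1,1,1,1,1], turn=[0,0,0,0,0,0,0,0,0])

```text
time_s: 35.6
eef_pos: [553.1, 174.2, 16.9]
ee_rot: [0.488, -0.488, -0.512, 0.512]
force: [0.9, -0.9, 0.3]
grip_width: 0.004
```

```bash
python3 - <<'E'
from h import *
plan(press((22,-58),18),92.5)
E
```

```text
t 35.6 pos [553.1 174.2  16.9] yaw 92.69 j6 -1.51 F [ 0.9 -0.9  0.3] w 0.4 | turn 0.19 then offset [ 1.9 -1.1 -0.6]
```

Emit:
drive_tool([
  [0.002,0,0],
  [0.002,0,0],
  [0.001,0,0],
  [0,0,0],
  [0,0,0],
], gripper=[1,1,1,1,1], turn=[0,0,0,0,0])

```text
time_s: 36.02
eef_pos: [553.1, 177.7, 16.9]
ee_rot: [0.488, -0.489, -0.511, 0.512]
force: [-0.6, -9.4, 2.3]
grip_width: -0.001
```

Emit:
drive_tool([
  [0.0015,0,0],
  [0.0015,0,0],
  [0,0,0],
  [0,0,0],
], gripper=[1,1,1,1], turn=[0,0,0,0])

```text
time_s: 36.35
eef_pos: [553.1, 177.8, 16.9]
ee_rot: [0.487, -0.489, -0.509, 0.514]
force: [-2.7, -27.2, 3.7]
grip_width: 0.003
```

```bash
python3 - <<'E'
from h import *
plan(press((22,-58),18),92.5)
s,im,d=snap("wrist","w27")
E
```

```text
t 36.35 pos [553.1 177.8  16.9] yaw 92.68 j6 -1.5 F [ -2.7 -27.2   3.7] w 0.3 | turn 0.18 then offset [-1.8 -1.  -0.5]
```

View pics/w27.png

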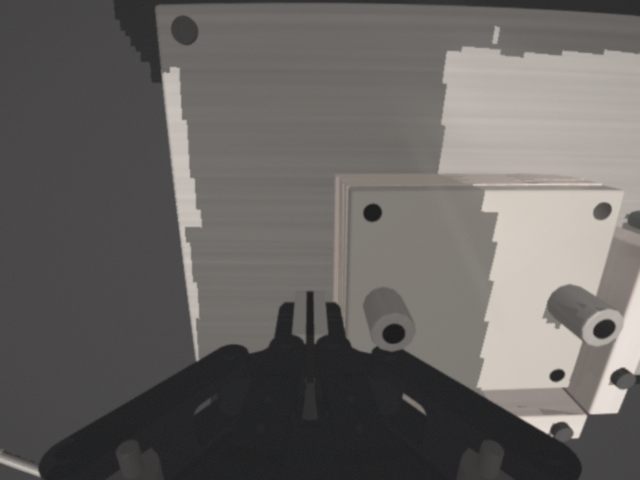

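Emit:
drive_tool([
  [-0.01,0,0],
  [-0.03,-0.005,0],
  [0,0,0.035],
  [0,0,0.04],
  [0,0,0.022],
  [0.032,0.003,0],
  [0.036,0,0],
  [0.025,0,0],
  [0,0,0],
  [0,0,0],
  [0,0,0],
], gripper=[1,1,1,1,1,1,1,1,1,1,1], turn=[0,0,0,0,0,0,0,0,0,0,0])

```text
time_s: 37.32
eef_pos: [453.4, 230.2, 18.8]
ee_rot: [0.488, -0.488, -0.511, 0.512]
force: [0.4, -0.6, 0.4]
grip_width: -0.001
```

```bash
python3 - <<'E'
from h import *
plan(press((-58,0),17),92.5)
E
```

```text
t 37.32 pos [453.4 230.2  18.8] yaw 92.68 j6 -1.38 F [ 0.4 -0.6  0.4] w -0.1 | turn 0.18 then offset [ -0.4   1.8 -17.7]
```

Emit:
drive_tool([
  [0,0.0015,-0.009],
  [0,0,-0.009],
  [0,0,-0.002],
  [0,0,-0.002],
  [0,0,0],
  [0,0,0],
], gripper=[1,1,1,1,1,1], turn=[0,0,0,0,0,0])

```text
time_s: 37.82
eef_pos: [475.4, 231.3, 17.3]
ee_rot: [0.488, -0.488, -0.511, 0.511]
force: [-1.0, 0.5, 1.1]
grip_width: -0.005
```

Emit:
drive_tool([
  [0,0,-0.002],
  [0,0,-0.002],
  [0,0,-0.002],
  [0,0,0],
  [0,0,0],
], gripper=[1,1,1,1,1], turn=[0,0,0,0,0])

```text
time_s: 38.23
eef_pos: [476.2, 231.8, 16.8]
ee_rot: [0.491, -0.485, -0.508, 0.515]
force: [-24.2, -2.2, 16.2]
grip_width: 0.001
```

Emit:
drive_tool([
  [0,0,0.01],
  [0,-0.005,0.03],
  [0,-0.035,0.02],
  [0,-0.04,0],
  [0,-0.04,0],
  [0,-0.04,0],
  [0,-0.03,0.02],
  [0,0,0.03],
  [0,0,0.03],
  [0,0,0.02],
  [0,0,0],
  [0,0,0],
  [0,0,0],
], gripper=[1,1,1,1,1,1,1,1,1,1,1,1,1], turn=[0,0,0,0,0,0,0,0,0,0,0,0,0])

```text
time_s: 39.32
eef_pos: [322.3, 224.5, 207.6]
ee_rot: [-0.488, 0.488, 0.512, -0.511]
force: [0.0, 1.0, 0.3]
grip_width: -0.003
```

```bash
python3 - <<'E'
from h import *
s,im,d=snap("top","t9")
for cam in ["top","scene","wrist"]:
    s=ctrl.sense(); T=cam2world(cam,s); snap(cam,"q_"+cam)
    for q in ["knob","pivot","foot","nest","cover"]:
        for r in ctrl.pinpoint(cam,q)[:2]:
            print(cam,q,round(r["score"],2),np.round((T@np.r_[r["centre"],1])[:3],1))
plan((400,250,200),92.5)
# heights map near y>400
p=ctrl.camera_params("top");T=cam2world("top")
v,u=np.nonzero(np.ones((480,640)));n=cv2.undistortPoints(np.c_[u,v].astype(float).reshape(-1,1,2),K(p),p["distortion"]).reshape(-1,2)
dd=d[v,u];P=(np.c_[n*dd[:,None],dd,np.ones(len(dd))]@T.T)[:,:3]
m=(P[:,2]>30)&(P[:,1]>400)&(P[:,0]>300)&(P[:,0]<700);Q=P[m]
for y in range(400,700,40):
    q=Q[(Q[:,1]>=y)&(Q[:,1]<y+40)]
    if len(q):print(y,len(q),q.min(0).round(),q.max(0).round())
E
```

```text
top knob 0.79 [524.4 372.6 297.4]
top knob 0.3 [764.3 -93.8  -1.3]
top pivot 0.68 [521.  341.7  49.9]
top foot 0.52 [523.6 318.  160.3]
top cover 0.6 [533.5 233.8  45. ]
scene knob 0.98 [522.2 371.  301.5]
scene pivot 0.63 [517.3 338.4  53. ]
scene foot 0.63 [521.2 313.9 160.1]
scene foot 0.4 [ 763.7 -275.8   -2.5]
scene nest 0.89 [528.8 234.4  11.1]
scene nest 0.61 [521.9 232.    6. ]
scene cover 0.64 [529.3 236.1  46.3]
wrist pivot 0.79 [520.  343.3  55.8]
wrist cover 0.81 [528.6 238.   45.6]
t 40.27 pos [321.6 224.4 207.4] yaw 92.68 j6 -1.31 F [-0.2  0.   0.1] w 0.0 | turn 0.18 then offset [ 22.1   7.4 -79.4]
400 22 [515. 400. 159.] [524. 409. 174.]
560 475 [526. 561.  30.] [620. 600.  59.]
600 1373 [476. 600.  30.] [647. 640. 240.]
640 2412 [435. 640.  30.] [681. 680. 241.]
680 1688 [433. 680.  30.] [700. 720. 237.]
```

View pics/q_wrist.png

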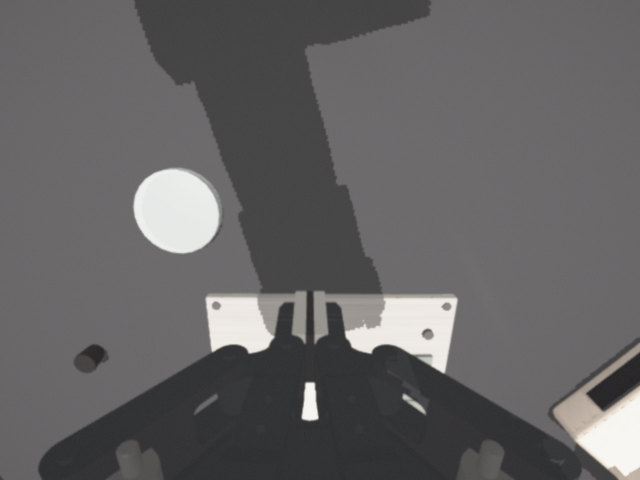

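View pics/t9.png

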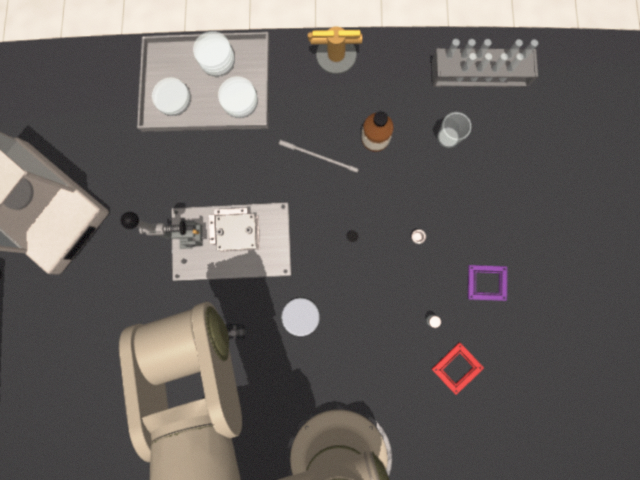

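View pics/q_scene.png

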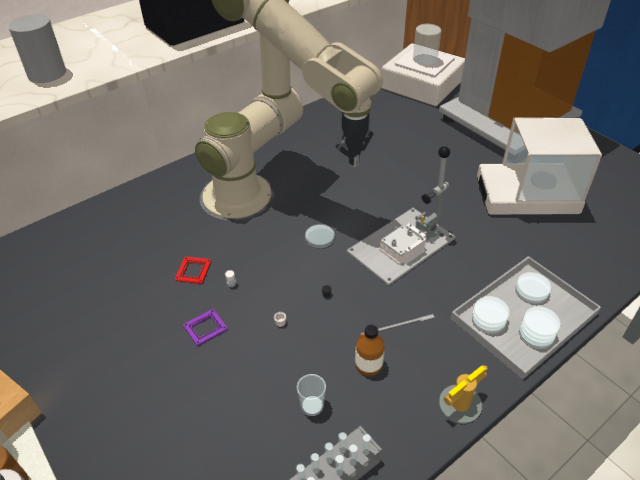

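```bash
python3 - <<'E'
from h import *
from scipy.optimize import least_squares
for cam in ["top","scene"]:
    s,im,d=snap(cam,"k_"+cam); T=cam2world(cam);p=ctrl.camera_params(cam)
    v,u=np.nonzero(d>0);n=cv2.undistortPoints(np.c_[u,v].astype(float).reshape(-1,1,2),K(p),p["distortion"]).reshape(-1,2)
    dd=d[v,u];P=(np.c_[n*dd[:,None],dd,np.ones(len(dd))]@T.T)[:,:3]
    q=P[np.linalg.norm(P-[523,372,298],axis=1)<24]
    q=q[q[:,2]>290]
    r=least_squares(lambda c:np.linalg.norm(q-c,axis=1)-16,[523,372,298],loss="soft_l1")
    print(cam,len(q),r.x.round(1),np.abs(r.fun).mean())
    if cam=="top":
        q=P[np.abs(P-[529,233,54]).max(1)<60]; q=q[np.abs(q[:,2]-54)<5]; print("cover top z",np.median(q[:,2]))
        hsv=cv2.cvtColor(im,cv2.COLOR_RGB2HSV)
        cv2.imwrite("pics/k_zoom.png",cv2.resize(im[190:290,160:300,::-1],None,fx=5,fy=5,interpolation=cv2.INTER_CUBIC))
E
```

```text
top 240 [522.7 373.4 295.5] 0.8843094635148543
cover top z 52.41273606760069
scene 108 [521.4 372.  298.4] 1.846850690031864
```

View pics/k_zoom.png

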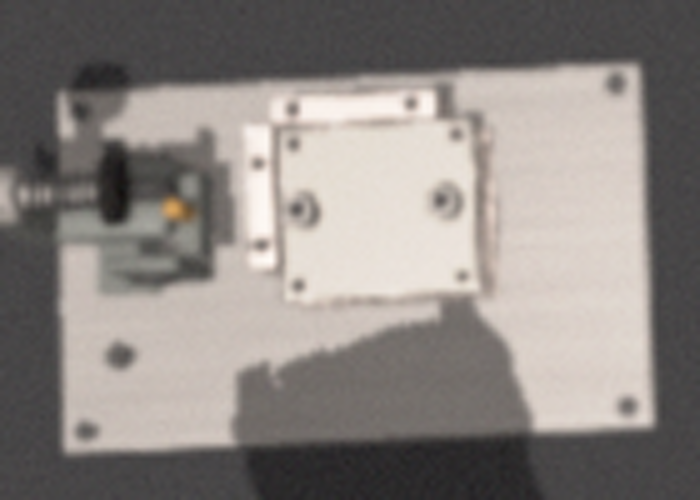

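```bash
python3 - <<'E'
from h import *
plan((430,233,150),92.5)
E
```

```text
t 40.37 pos [321.6 224.5 207.4] yaw 92.68 j6 -1.31 F [ 0.3  0.4 -0.2] w 0.2 | turn 0.18 then offset [   3.8   57.4 -108.6]
```

Emit:
drive_tool([
  [0,0.015,-0.03],
  [0,0.015,-0.03],
  [0.002,0.015,-0.03],
  [0.002,0.012,-0.0186],
  [0,0,0],
  [0,0,0],
  [0,0,0],
], gripper=[1,1,1,1,1,1,1], turn=[0.18,0,0,0,0,0,0])

```text
time_s: 40.95
eef_pos: [429.5, 233.3, 150.7]
ee_rot: [0.489, -0.489, -0.511, 0.511]
force: [-0.1, -0.3, -0.3]
grip_width: -0.001
```

```bash
python3 - <<'E'
from h import *
plan(press((-60,190),280),92.5)
s,im,d=snap("wrist","w30")
E
```

```text
t 40.95 pos [429.5 233.3 150.7] yaw 92.51 j6 -1.36 F [-0.1 -0.3 -0.3] w -0.1 | turn 0.01 then offset [ 185.5 -129.3  -39.5]
```

View pics/w30.png

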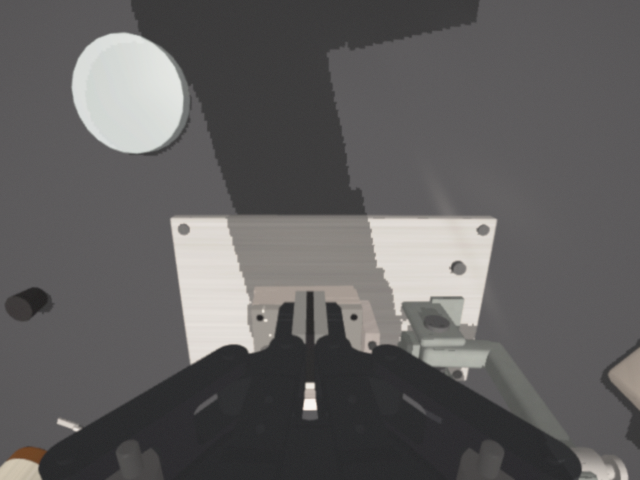

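Emit:
drive_tool([
  [0,-0.035,0],
  [0,-0.035,0],
  [0,-0.035,0],
  [0.02,-0.0243,0],
  [0.036,0,0],
  [0.036,0,0],
  [0.036,0,0],
  [0.036,0,0],
  [0.0215,0,0],
  [0,0,-0.02],
  [0,0,-0.0195],
  [0,0,0],
  [0,0,0],
], gripper=[1,1,1,1,1,1,1,1,1,1,1,1,1], turn=[0,0,0,0,0,0,0,0,0,0,0,0,0])

```text
time_s: 42.08
eef_pos: [461.1, 420.2, 280.0]
ee_rot: [-0.489, 0.489, 0.511, -0.511]
force: [-0.3, 0.5, -0.0]
grip_width: -0.003
```

```bash
python3 - <<'E'
from h import *
plan(press((0,190),280),92.5)
s=ctrl.sense();T=cam2world("wrist",s); s,im,d=snap("wrist","w31")
for q in ["knob"]:
    for r in ctrl.pinpoint("wrist",q)[:2]: print(round(r["score"],2),np.round((T@np.r_[r["centre"],1])[:3],1))
E
```

```text
t 42.08 pos [461.1 420.2 280. ] yaw 92.49 j6 -1.06 F [-0.3  0.5 -0. ] w -0.3 | turn -0.01 then offset [  0.1   0.  -59.8]
```

View pics/w31.png

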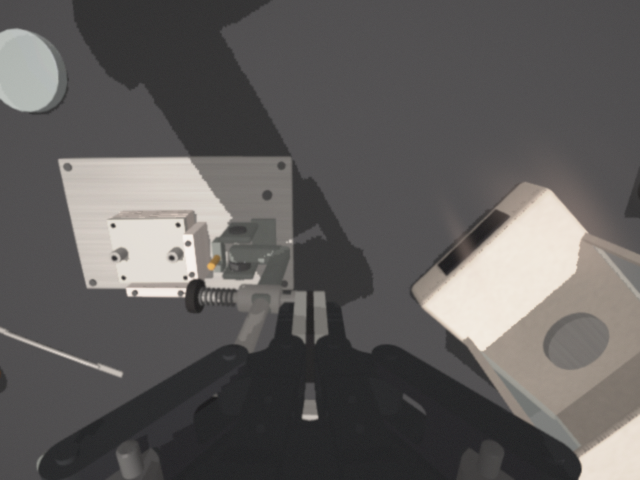

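Emit:
drive_tool([
  [0,0,-0.025],
  [0,0,-0.025],
  [0,0,-0.0095],
  [0,0,0],
  [0,0,0],
  [0,0,0],
], gripper=[1,1,1,1,1,1], turn=[0,0,0,0,0,0])

```text
time_s: 42.68
eef_pos: [519.7, 423.1, 280.4]
ee_rot: [-0.489, 0.489, 0.511, -0.511]
force: [-0.4, -0.4, 0.7]
grip_width: 0.001
```

```bash
python3 - <<'E'
from h import *
plan(press((0,190),280),92.5)
s=ctrl.sense()
c,sn=np.cos(PY),np.sin(PY); cur=np.array([[c,sn],[-sn,c]])@(s["eef_pos"][:2]-NEST)
Py,Pz=106.,55.; h=11
k=np.array([[c,sn],[-sn,c]])@(np.array([522.5,372.5])-NEST); print("cur",cur,"knob press",k)
Py=k[1]-33
prev=np.array([cur[1],s["eef_pos"][2]])
for th in np.r_[0:1.5:16j]:
    ph=np.radians(85.94)-th; d=np.array([-np.cos(ph),np.sin(ph)]); n=np.array([np.sin(ph),np.cos(ph)])
    Kn=np.array([Py,Pz])+240*d+50*n
    e=(17-7*np.sin(ph))/max(np.cos(ph),.05)
    q=-e*np.sin(ph)+7*np.cos(ph); q=max(q,-20)
    t=Kn+[17+h,q]
    print(round(th,2),"knob",Kn.round(1),"tcp",t.round(1),"d tool x,y mm",np.round([t[0]-prev[0],-(t[1]-prev[1])],1)); prev=t
E
```

```text
t 42.68 pos [519.7 423.1 280.4] yaw 92.54 j6 -1.11 F [-0.4 -0.4  0.7] w 0.1 | turn 0.04 then offset [-0.3  0.4 -1.1]
cur [ -1.14943028 190.27716129] knob press [ -0.51317566 139.55521005]
0.0 knob [139.4 297.9] tcp [167.4 277.9] d tool x,y mm [-22.8   2.4]
0.1 knob [115. 300.] tcp [143. 280.] d tool x,y mm [-24.4  -2.1]
0.2 knob [ 90.5 299.6] tcp [118.5 279.6] d tool x,y mm [-24.5   0.4]
0.3 knob [ 66.2 296.8] tcp [ 94.2 276.8] d tool x,y mm [-24.3   2.8]
0.4 knob [ 42.2 291.6] tcp [ 70.2 273.6] d tool x,y mm [-23.9   3.2]
0.5 knob [ 18.9 284. ] tcp [ 46.9 270.4] d tool x,y mm [-23.3   3.2]
0.6 knob [ -3.5 274.1] tcp [ 24.5 263.9] d tool x,y mm [-22.4   6.5]
0.7 knob [-24.8 262. ] tcp [  3.2 254.5] d tool x,y mm [-21.3   9.4]
0.8 knob [-44.8 247.8] tcp [-16.8 242.7] d tool x,y mm [-20.   11.9]
0.9 knob [-63.3 231.8] tcp [-35.3 228.6] d tool x,y mm [-18.5  14.1]
1.0 knob [-80.1 213.9] tcp [-52.1 212.6] d tool x,y mm [-16.8  16. ]
1.1 knob [-95.  194.5] tcp [-67.  194.9] d tool x,y mm [-14.9  17.7]
1.2 knob [-108.   173.7] tcp [-80.  175.7] d tool x,y mm [-12.9  19.2]
1.3 knob [-118.7  151.7] tcp [-90.7 155.4] d tool x,y mm [-10.8  20.4]
1.4 knob [-127.3  128.7] tcp [-99.3 134. ] d tool x,y mm [-8.5 21.3]
1.5 knob [-133.4  105. ] tcp [-105.4  112. ] d tool x,y mm [-6.2 22. ]
```

Emit:
drive_tool([
  [-0.0124,0.0024,-0.0008],
  [-0.0104,0,0],
  [-0.012,-0.001,0],
  [-0.0124,-0.001,0],
  [-0.0122,0.0002,0],
  [-0.0123,0.0002,0],
  [-0.0122,0.0014,0],
  [-0.0121,0.0014,0],
  [-0.012,0.0016,0],
  [-0.0119,0.0016,0],
  [-0.0117,0.0016,0],
  [-0.0116,0.0016,0],
  [-0.0112,0.0032,0],
  [-0.0112,0.0033,0],
], gripper=[1,1,1,1,1,1,1,1,1,1,1,1,1,1], turn=[0,0,0,0,0,0,0,0,0,0,0,0,0,0])

```text
time_s: 43.85
eef_pos: [528.0, 257.2, 262.1]
ee_rot: [0.49, -0.488, -0.511, 0.511]
force: [-0.2, 6.1, -4.0]
grip_width: -0.003
```

```bash
python3 - <<'E'
from h import *
plan(press((0,24.5),263.9),92.5)
s,im,d=snap("wrist","w32"); snap("scene","s32")
E
```

```text
t 43.85 pos [528.  257.2 262.1] yaw 92.53 j6 -1.36 F [-0.2  6.1 -4. ] w -0.2 | turn 0.03 then offset [ 0.3 -1.8 -0. ]
```

View pics/s32.png

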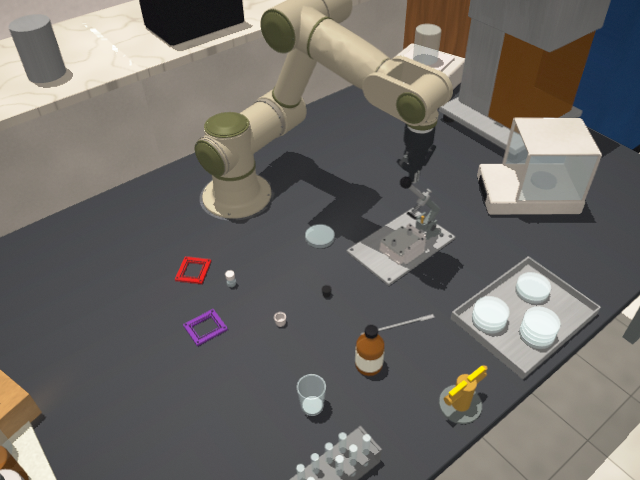

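Lever is following, pushed at 6 N. Continue to θ ≈ 1.3.

Emit:
drive_tool([
  [-0.0106,0.0047,0],
  [-0.0107,0.0047,0],
  [-0.01,0.006,0],
  [-0.01,0.006,0],
  [-0.0092,0.007,0],
  [-0.0093,0.0071,0],
  [-0.0084,0.008,0],
  [-0.0084,0.008,0],
  [-0.0075,0.0088,0],
  [-0.0074,0.0089,0],
  [-0.0065,0.0096,0],
  [-0.0064,0.0096,0],
  [-0.0054,0.0102,0],
  [-0.0054,0.0102,0],
], gripper=[1,1,1,1,1,1,1,1,1,1,1,1,1,1], turn=[0,0,0,0,0,0,0,0,0,0,0,0,0,0])

```text
time_s: 45.12
eef_pos: [533.8, 141.9, 153.9]
ee_rot: [0.489, -0.489, -0.511, 0.511]
force: [-2.9, 2.1, 4.0]
grip_width: -0.001
```

```bash
python3 - <<'E'
from h import *
plan(press((0,-90.7),155.4),92.5)
s,im,d=snap("wrist","w33"); snap("scene","s33")
E
```

```text
t 45.12 pos [533.8 141.9 153.9] yaw 92.51 j6 -1.57 F [-2.9  2.1  4. ] w -0.1 | turn 0.01 then offset [ 0.7 -1.5  0.7]
```

View pics/w33.png

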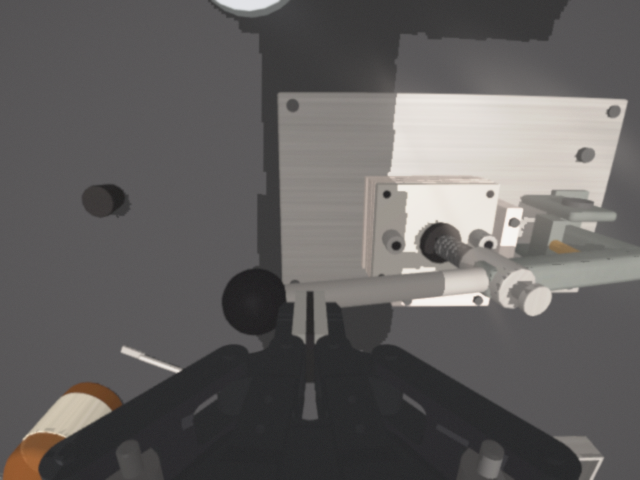

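```bash
python3 - <<'E'
from h import *
s=ctrl.sense();T=cam2world("wrist",s)
for uv in [(350,277),(350,307),(292,284),(292,301)]:
    P=px2plane("wrist",[uv],s["eef_pos"][2]-7,T)[0]; print(uv,np.round((P-s["eef_pos"])@Rm(s),1))
    
_,im,d=snap("wrist","w34")
p=ctrl.camera_params("wrist");Tc=p["tool_from_camera"]
for uv in [(350,280),(350,290),(350,300),(400,290),(252,300)]:
    z=d[uv[1],uv[0]]; n=cv2.undistortPoints(np.float64([[uv]]),K(p),p["distortion"])[0,0]
    print(uv,z,np.round((Tc@np.r_[n*z,z,1])[:3],1))
cv2.imwrite("pics/w34z.png",cv2.resize(im[230:400,200:450,::-1],None,fx=3,fy=3))
E
```

```text
(350, 277) [19.3  7.  13.1]
(350, 307) [20.   7.  -3.2]
(292, 284) [-8.7  7.   9.4]
(292, 301) [-8.8  7.   0.1]
(350, 280) 170.86845 [20.2 13.3  8.5]
(350, 290) 165.5385 [19.6  6.9  6.2]
(350, 300) 165.61098 [19.6  5.4  1.6]
(400, 290) 170.47038 [45.4 11.3  3.9]
(252, 300) 147.73767 [-25.2 -10.6  10.3]
```

View pics/w34z.png

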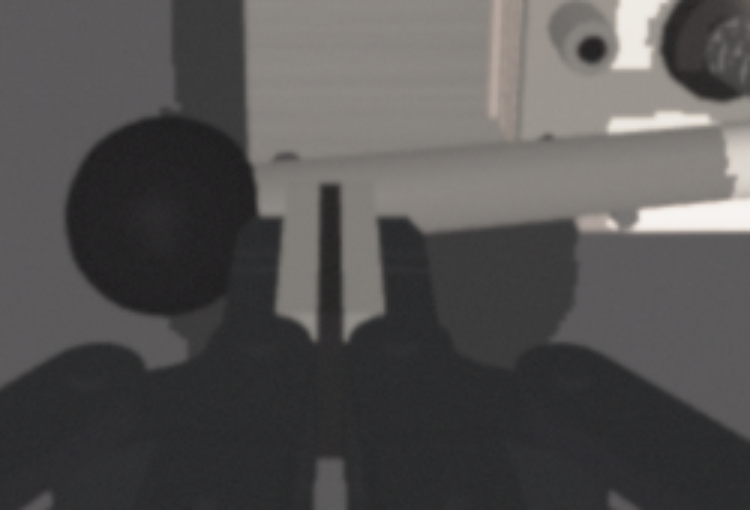

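Emit:
drive_tool([
  [0,-0.001,0.0025],
  [-0.0022,0.0053,0.002],
  [-0.0022,0.0053,0],
  [-0.0042,0.0106,0],
  [-0.0031,0.011,0],
  [-0.0031,0.011,0],
  [0,0,0],
  [0,0,0],
], gripper=[1,1,1,1,1,1,1,1], turn=[0,0,0,0,0,0,0,0])

```text
time_s: 45.93
eef_pos: [531.0, 126.6, 112.9]
ee_rot: [-0.488, 0.49, 0.511, -0.51]
force: [2.6, -3.2, 7.1]
grip_width: 0.002
```

```bash
python3 - <<'E'
from h import *
plan(press((0,-105.4),112),92.5)
s,im,d=snap("wrist","w35"); snap("scene","s35")
E
```

```text
t 45.93 pos [531.  126.6 112.9] yaw 92.49 j6 -1.59 F [ 2.6 -3.2  7.1] w 0.2 | turn -0.01 then offset [ 1.1  0.9 -2.8]
```

View pics/w35.png

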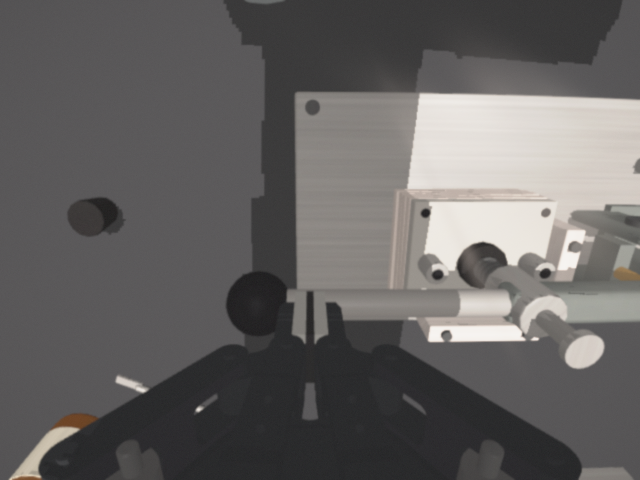

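Emit:
drive_tool([
  [0,0.003,0],
  [0,0.003,0],
  [0,0,0],
  [0,0,0],
], gripper=[1,1,1,1], turn=[0,0,0,0])

```text
time_s: 46.37
eef_pos: [531.3, 126.5, 111.1]
ee_rot: [-0.487, 0.491, 0.512, -0.51]
force: [-13.5, -7.2, 42.3]
grip_width: 0.002
```

Emit:
drive_tool([
  [0,-0.0025,0],
  [0,0,0],
  [0,0,0],
  [0,0,0],
  [0,0,0],
  [0,0,0],
  [0,0,0],
  [0,0,0],
  [0,0,0],
  [0,0,0],
  [0,0,0],
  [0,0,0],
  [0,0,0],
  [0,0,0],
  [0,0,0],
], gripper=[1,1,1,1,1,1,1,1,1,1,1,1,1,1,1], turn=[0,0,0,0,0,0,0,0,0,0,0,0,0,0,0])

```text
time_s: 47.62
eef_pos: [531.2, 126.5, 111.5]
ee_rot: [-0.487, 0.49, 0.511, -0.51]
force: [-4.8, -4.5, 23.4]
grip_width: -0.002
```

```bash
python3 - <<'E'
from h import *
plan(press((0,-105.4),112),92.5)
s,im,d=snap("wrist","w36"); snap("scene","s36")
E
```

```text
t 47.62 pos [531.2 126.5 111.5] yaw 92.52 j6 -1.59 F [-4.8 -4.5 23.4] w -0.1 | turn 0.02 then offset [ 1.2 -0.5 -2.6]
```

View pics/w36.png

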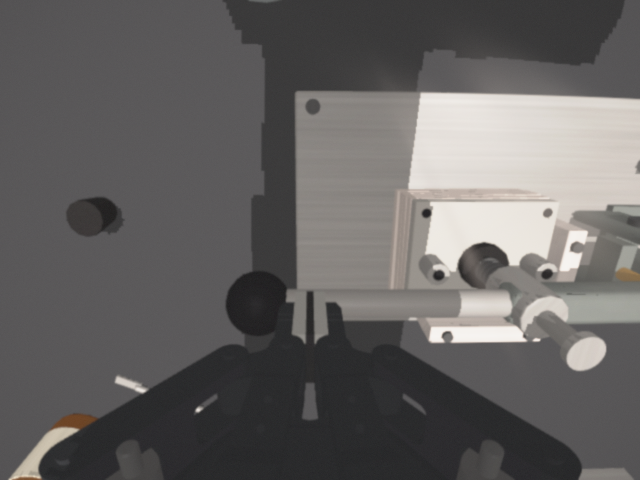

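Emit:
drive_tool([
  [0.001,-0.005,0],
  [0.0031,-0.011,0],
  [0.0031,-0.011,0],
  [0.0042,-0.0106,0],
  [0.0044,-0.0106,0],
  [0.0054,-0.0102,0],
  [0.0054,-0.0102,0],
  [0.0064,-0.0096,0],
  [0.0065,-0.0096,0],
  [0.0074,-0.0089,0],
  [0.0075,-0.0088,0],
  [0.0084,-0.008,0],
  [0.0084,-0.008,0],
  [0.0093,-0.0071,0],
  [0.0092,-0.007,0],
  [0.01,-0.006,0],
  [0.01,-0.006,0],
  [0.0107,-0.0047,0],
  [0.0106,-0.0047,0],
  [0.0112,-0.0033,0],
], gripper=[1,1,1,1,1,1,1,1,1,1,1,1,1,1,1,1,1,1,1,1], turn=[0,0,0,0,0,0,0,0,0,0,0,0,0,0,0,0,0,0,0,0])

```text
time_s: 49.38
eef_pos: [523.8, 270.6, 269.6]
ee_rot: [-0.489, 0.489, 0.511, -0.511]
force: [0.3, 1.2, 0.8]
grip_width: 0.004
```

Emit:
drive_tool([
  [0.0112,-0.0032,0],
  [0.0116,-0.0016,0],
  [0.0117,-0.0016,0],
  [0.0119,-0.0016,0],
  [0.012,-0.0016,0],
  [0.0121,-0.0014,0],
  [0.0122,-0.0014,0],
  [0.0123,-0.0002,0],
  [0.0122,-0.0002,0],
  [0.0124,0.001,0],
  [0.012,0.001,0],
  [0.013,0,0],
  [0.015,0,0],
  [0,0,0],
  [0,0,0],
], gripper=[1,1,1,1,1,1,1,1,1,1,1,1,1,1,1], turn=[0,0,0,0,0,0,0,0,0,0,0,0,0,0,0])

```text
time_s: 50.63
eef_pos: [516.6, 429.5, 279.2]
ee_rot: [0.489, -0.489, -0.511, 0.511]
force: [-0.1, -0.6, -0.9]
grip_width: -0.0
```

```bash
python3 - <<'E'
from h import *
plan(press((-100,190),280),92.5)
s,im,d=snap("wrist","w37"); snap("scene","s37")
T=cam2world("scene")
for r in ctrl.pinpoint("scene","knob")[:2]: print(round(r["score"],2),np.round((T@np.r_[r["centre"],1])[:3],1))
E
```

```text
t 50.63 pos [516.6 429.5 279.2] yaw 92.55 j6 -1.1 F [-0.1 -0.6 -0.9] w -0.0 | turn 0.05 then offset [-6.7 -0.8 96. ]
0.98 [518.7 373.3 301. ]
```

View pics/s37.png

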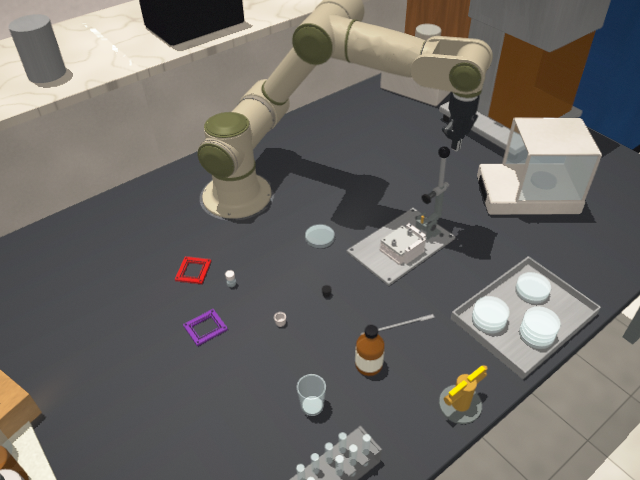

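Emit:
drive_tool([
  [0,0,0.03],
  [0,0,0.033],
  [0,0,0.033],
  [-0.038,0,0],
  [-0.038,0,0],
  [-0.038,0,0],
  [-0.038,0,0],
  [-0.038,0,0],
  [-0.03,0,0],
  [0,0,0],
  [0,0,0],
  [0,0,0],
  [0,0,0],
], gripper=[1,1,1,1,1,1,1,1,1,1,1,1,1], turn=[0,0,0,0,0,0,0,0,0,0,0,0,0])

```text
time_s: 51.87
eef_pos: [430.4, 205.6, 279.9]
ee_rot: [-0.489, 0.489, 0.511, -0.511]
force: [0.0, -1.0, -0.1]
grip_width: -0.003
```

```bash
python3 - <<'E'
from h import *
plan(press((-70,0),280),92.5)
s,im,d=snap("wrist","w38")
cv2.imwrite("pics/w38z.png",cv2.resize(im[200:420,320:620,::-1],None,fx=2.6,fy=2.6,interpolation=cv2.INTER_CUBIC))
E
```

```text
t 51.87 pos [430.4 205.6 279.9] yaw 92.55 j6 -1.42 F [ 0.  -1.  -0.1] w -0.2 | turn 0.05 then offset [ 23.2  -0.1 -29.8]
```

View pics/w38.png

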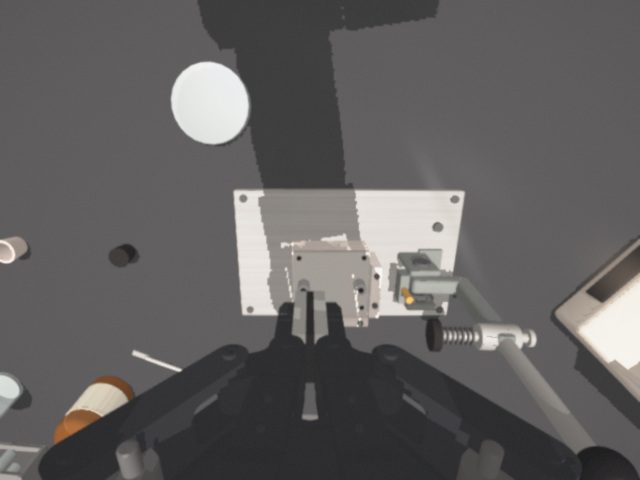

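Emit:
drive_tool([
  [-0.03,0,0],
  [-0.03,0,0],
  [-0.03,0,-0.02],
  [0,0,-0.04],
  [0,0.03,-0.025],
  [0,0.04,-0.01],
  [0,0.04,0],
  [0,0.04,0],
  [0,0.03,0],
  [0,0.02,0],
  [0,0,0],
  [0,0,0],
  [0,0,0],
  [0,0,0],
], gripper=[1,1,1,1,1,1,1,1,1,1,1,1,1,1], turn=[0,0,0,0,0,0,0,0,0,0,0,0,0,0])

```text
time_s: 53.08
eef_pos: [530.3, 119.5, 81.6]
ee_rot: [-0.488, 0.49, 0.512, -0.51]
force: [-0.3, -0.2, -0.3]
grip_width: 0.001
```

```bash
python3 - <<'E'
from h import *
plan(press((0,-110),80),92.5)
s,im,d=snap("wrist","w39")
cv2.imwrite("pics/w39z.png",cv2.resize(im[150:420,340:640,::-1],None,fx=2.2,fy=2.2,interpolation=cv2.INTER_CUBIC))
E
```

```text
t 53.08 pos [530.3 119.5  81.6] yaw 92.53 j6 -1.61 F [-0.3 -0.2 -0.3] w 0.1 | turn 0.03 then offset [ 3.6  1.6 -3.8]
```

View pics/w39.png

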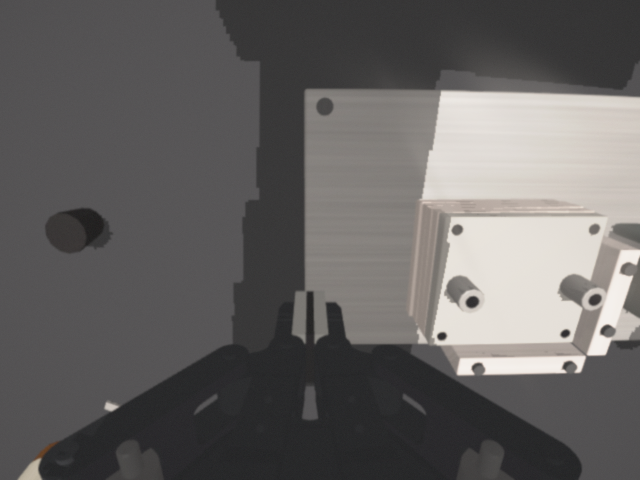

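View pics/w39z.png

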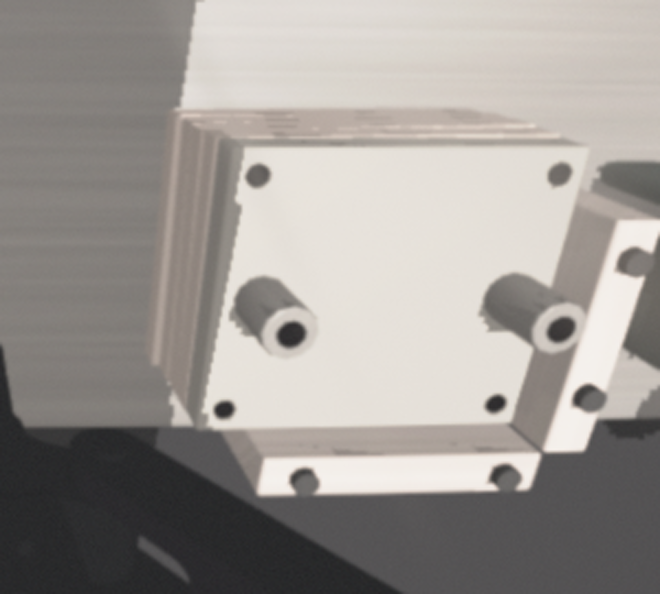

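```bash
python3 - <<'E'
from h import *
s=ctrl.sense();T=cam2world("wrist",s); s,im,d=snap("wrist","w40")
off=None
crop=im[170:360,390:640,::-1]; F=3.1
v=cv2.resize(crop,None,fx=F,fy=F,interpolation=cv2.INTER_CUBIC)
# local shift: align cover top corners by fit
for z in [12,20,28,36,44,54]:
    c=world2px("wrist",[press((sx*40,sy*45),z) for sx,sy in [(-1,-1),(-1,1),(1,1),(1,-1)]],T)
    q=((c-[390,170])*F).round().astype(int)
    cv2.polylines(v,[q[[1,0,3]]],False,(0,0,255) if z!=54 else (0,255,0),1)
cv2.imwrite("pics/w40z.png",v); print(v.shape)
E
```

```text
(589, 775, 3)
```

View pics/w40z.png

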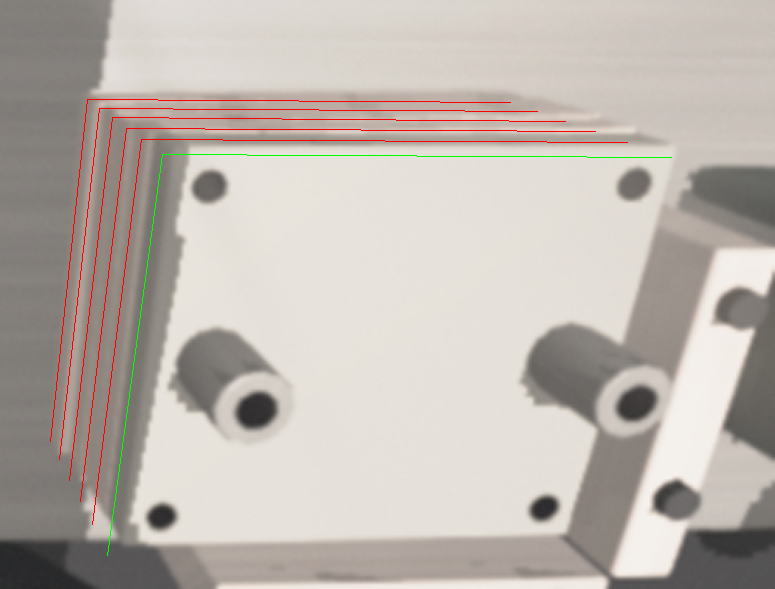

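```bash
python3 - <<'E'
import cv2,numpy as np
im=cv2.imread("pics/w40.png")
c=im[190:350,405:470]; c=cv2.createCLAHE(4,(2,2)).apply(cv2.cvtColor(c,cv2.COLOR_BGR2GRAY))
a=cv2.resize(c,None,fx=3.7,fy=3.7,interpolation=cv2.INTER_CUBIC)
c=im[190:225,405:620]; c=cv2.createCLAHE(4,(1,2)).apply(cv2.cvtColor(c,cv2.COLOR_BGR2GRAY))
b=cv2.resize(c,None,fx=2.5,fy=5,interpolation=cv2.INTER_CUBIC)
v=np.zeros((600,795),np.uint8); v[:a.shape[0],:a.shape[1]]=a; v[:b.shape[0],250:250+b.shape[1]]=b[:,:545]
cv2.imwrite("pics/enh.png",v)
E
```

```text
(no output)
```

View pics/enh.png

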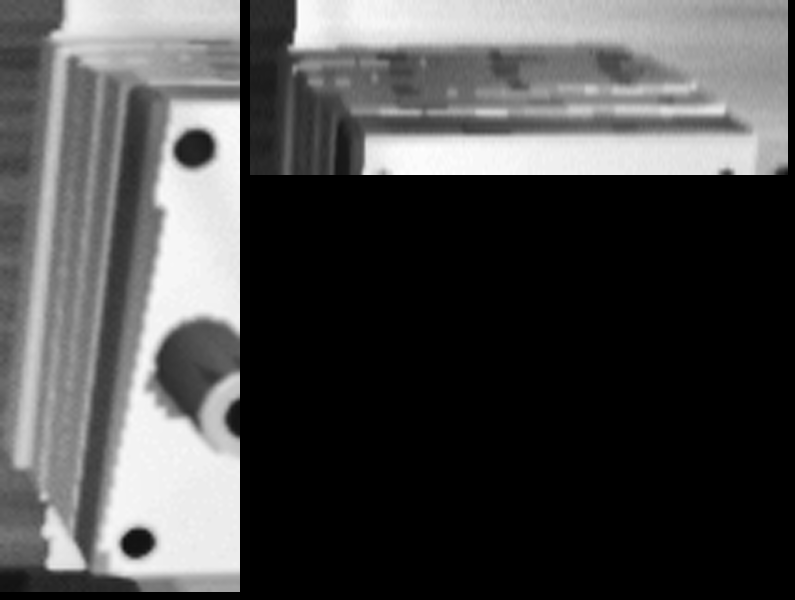

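Emit:
drive_tool([
  [-0.02,0.01,0],
  [-0.02,0.02,-0.01],
  [-0.02,0.02,-0.02],
  [0,0,0],
  [0,0,0],
  [0,0,0],
  [0,0,0],
  [0,0,0],
  [0,0,0],
  [0,0,0],
], gripper=[1,1,1,1,1,1,1,1,1,1], turn=[0,0,0,-7.1,-7.1,-7.1,-7.1,0,0,0])

```text
time_s: 54.02
eef_pos: [562.1, 60.6, 30.2]
ee_rot: [-0.35, 0.35, 0.615, -0.614]
force: [0.4, -1.3, 0.4]
grip_width: -0.001
```

```bash
cat > side.py <<'E'
from h import *
import sys
s=ctrl.sense();T=cam2world("wrist",s); s2,im,d=snap("wrist",sys.argv[1])
cv2.imwrite(f"pics/{sys.argv[1]}.png",im[:,:,::-1])
p=ctrl.camera_params("wrist")
v,u=np.nonzero(d>0);n=cv2.undistortPoints(np.c_[u,v].astype(float).reshape(-1,1,2),K(p),p["distortion"]).reshape(-1,2)
dd=d[v,u];P=(np.c_[n*dd[:,None],dd,np.ones(len(dd))]@T.T)[:,:3]
c,sn=np.cos(PY),np.sin(PY); q=(P[:,:2]-NEST)@np.array([[c,-sn],[sn,c]])
print(s["joints"][5].round(2))
for nm,a,b in [("-y face",0,1),("-x face",1,0)]:
    m=(np.abs(q[:,a])<28)&(q[:,b]>-52)&(q[:,b]<-38)
    print(nm)
    for z in range(10,60,2):
        k=m&(P[:,2]>=z)&(P[:,2]<z+2)
        if k.sum()>5: print(z+1,k.sum(),np.percentile(q[k,b],[5,25,50,75]).round(1))
E
python3 side.py w41
```

```text
-2.21
-y face
11 958 [-51.7 -50.2 -48.3 -46.5]
13 300 [-48.3 -46.4 -45.8 -45.3]
15 295 [-46.7 -46.1 -45.7 -45.3]
17 316 [-46.7 -46.1 -45.6 -45.2]
19 578 [-46.4 -45.6 -44.7 -43.7]
21 337 [-45.1 -44.2 -43.7 -43.2]
23 331 [-44.7 -44.  -43.6 -43.1]
25 358 [-44.7 -44.1 -43.5 -43.1]
27 347 [-44.7 -44.  -43.5 -42.9]
29 358 [-44.8 -44.  -43.4 -42.9]
31 396 [-44.7 -43.9 -43.4 -43. ]
33 390 [-44.6 -43.9 -43.4 -42.8]
35 433 [-44.6 -43.7 -43.2 -42.7]
37 404 [-44.3 -43.6 -43.1 -42.6]
39 404 [-44.3 -43.6 -43.1 -42.5]
41 429 [-44.2 -43.5 -43.1 -42.5]
43 472 [-44.3 -43.4 -42.9 -42.4]
45 414 [-44.  -43.3 -42.8 -42.4]
47 459 [-44.1 -43.4 -42.8 -42.4]
49 443 [-44.  -43.3 -42.8 -42.4]
51 489 [-44.1 -43.4 -42.8 -42.2]
53 973 [-43.7 -42.5 -41.1 -39.6]
55 56 [-43.6 -41.3 -39.4 -38.3]
57 12 [-38.9 -38.6 -38.6 -38.3]
59 16 [-39.  -38.6 -38.4 -38.1]
-x face
11 696 [-51.4 -49.1 -46.5 -44.1]
13 41 [-51.3 -48.6 -45.1 -42.1]
15 7 [-42.2 -42.1 -42.  -41.9]
19 13 [-42.1 -42.  -41.8 -41.7]
21 8 [-42.1 -41.9 -41.7 -41.7]
23 7 [-42.  -41.9 -41.9 -41.7]
25 8 [-41.9 -41.7 -41.6 -41.6]
29 6 [-41.8 -41.8 -41.7 -41.7]
```

View pics/w41.png

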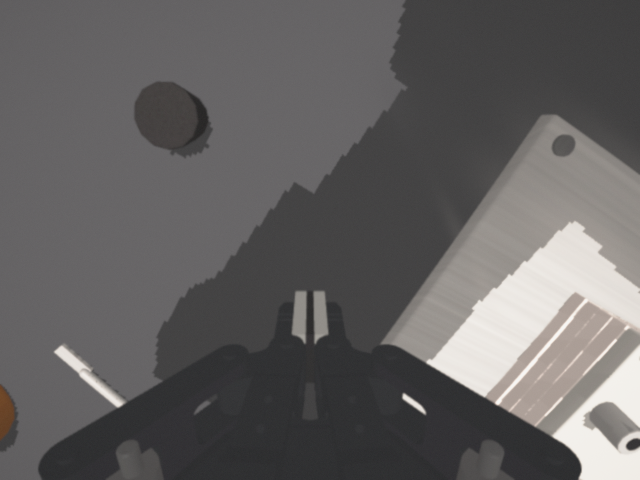

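Emit:
drive_tool([
  [0,0,0],
  [0,0,0],
  [0,0,0],
  [0,0,0],
  [0,0,0],
  [0,0,0],
  [0,0,0],
], gripper=[1,1,1,1,1,1,1], turn=[7.1,7.1,7.1,7.1,0,0,0])

```text
time_s: 54.65
eef_pos: [562.0, 60.6, 29.9]
ee_rot: [-0.488, 0.488, 0.512, -0.511]
force: [-0.1, 0.4, -0.9]
grip_width: 0.002
```

```bash
python3 - <<'E'
from h import *
plan(press((22,-70),13.5),92.5)
E
```

```text
t 54.65 pos [562.   60.6  29.9] yaw 92.66 j6 -1.72 F [-0.1  0.4 -0.9] w 0.1 | turn 0.16 then offset [103.8  16.4   3.3]
```

Emit:
drive_tool([
  [0.03,0,0.0033],
  [0.03,0,0],
  [0.025,0,0],
  [0.018,0,0],
  [0,0.01,0],
  [0,0.005,0],
  [0,0,0],
  [0,0,0],
  [0,0,0],
], gripper=[1,1,1,1,1,1,1,1,1], turn=[0.16,0,0,0,0,0,0,0,0])

```text
time_s: 55.4
eef_pos: [554.6, 162.4, 14.9]
ee_rot: [0.49, -0.49, -0.51, 0.51]
force: [0.6, 0.8, 1.3]
grip_width: 0.004
```

```bash
python3 - <<'E'
from h import *
plan(press((22,-56),13.5),92.5)
E
```

```text
t 55.4 pos [554.6 162.4  14.9] yaw 92.29 j6 -1.53 F [0.6 0.8 1.3] w 0.3 | turn -0.21 then offset [15.8  1.4  0.4]
```

Emit:
drive_tool([
  [-0.03,-0.005,0],
  [-0.02,-0.01,0.01],
  [0,0,0],
  [0,0,0],
  [0,0,0],
  [0,0,0],
  [0,0,0],
  [0,0,0],
  [0,0,0],
  [0,0,0],
  [0,0,0],
  [0,0,0],
  [0,0,0],
  [0,0,0],
  [0,0,0],
  [0,0,0],
  [0,0,0],
], gripper=[1,1,1,1,1,1,1,1,1,1,1,1,1,1,1,1,1], turn=[0,0,6.92,6.92,6.92,6.92,6.92,6.92,6.92,6.92,6.92,6.92,6.92,6.92,6.92,0,0])

```text
time_s: 56.82
eef_pos: [546.6, 112.5, 30.1]
ee_rot: [-0.707, 0.707, 0.016, -0.016]
force: [-0.1, 0.5, -0.1]
grip_width: -0.0
```

```bash
python3 - <<'E'
from h import *
plan(press((0,-64),14.5),2.5)
E
python3 side.py w42
```

```text
t 56.82 pos [546.6 112.5  30.1] yaw 2.56 j6 -0.05 F [-0.1  0.5 -0.1] w -0.0 | turn 0.06 then offset [-12.2  15.6  57.3]
-0.05
-y face
11 1311 [-51.6 -50.3 -48.9 -47.6]
13 227 [-51.9 -50.6 -48.9 -47.1]
17 13 [-45.7 -45.  -44.6 -44.3]
19 423 [-45.5 -45.4 -45.  -44.6]
21 56 [-45.8 -45.4 -44.9 -44.5]
35 10 [-44.2 -43.6 -43.6 -43.6]
51 104 [-43.1 -42.5 -41.6 -39.6]
53 2126 [-42.5 -41.5 -40.3 -39.2]
55 266 [-42.1 -40.9 -39.9 -39. ]
-x face
51 40 [-41.7 -41.3 -40.2 -38.8]
53 720 [-41.1 -40.4 -39.6 -38.8]
55 104 [-40.4 -39.8 -39.  -38.5]
```

View pics/w42.png

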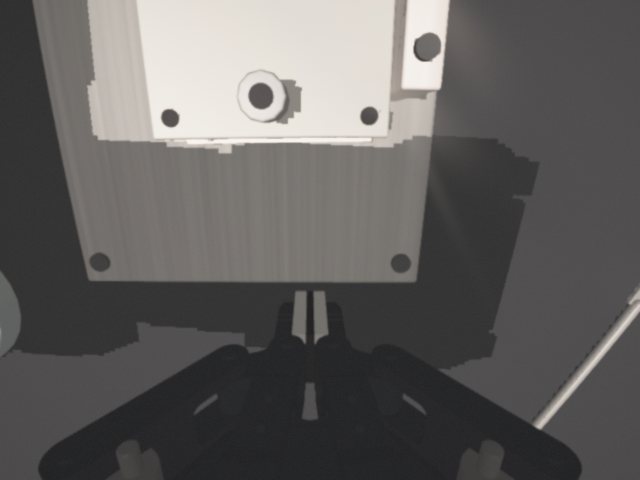

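Emit:
drive_tool([
  [-0.012,0,0.02],
  [0,0,0.025],
  [0,0.01,0.012],
  [0,0.0056,0],
  [0,0,0.003],
  [0,0,0.003],
  [0,0,0],
  [0,0,0],
  [0,0,0],
], gripper=[1,1,1,1,1,1,1,1,1], turn=[0,0,0,0,0,0,0,0,0])

```text
time_s: 57.62
eef_pos: [532.1, 174.9, 14.4]
ee_rot: [-0.707, 0.707, 0.015, -0.014]
force: [0.5, 0.7, 0.3]
grip_width: 0.001
```

```bash
python3 - <<'E'
from h import *
plan(press((0,-56),14),2.5)
snap("wrist","w43")
E
```

```text
t 57.62 pos [532.1 174.9  14.4] yaw 2.36 j6 0.07 F [0.5 0.7 0.3] w 0.1 | turn -0.14 then offset [-0.4  0.4  2.3]
```

View pics/w43.png

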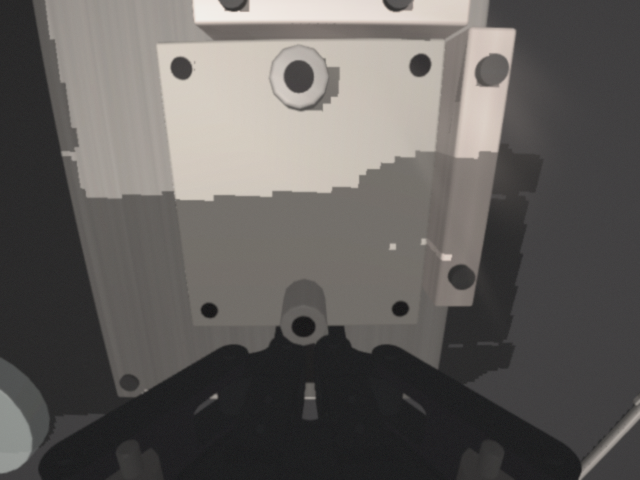

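Emit:
drive_tool([
  [0,0,0.002],
  [0,0,0.002],
  [0,0,0.002],
  [0,0,0],
  [0,0,0],
], gripper=[1,1,1,1,1], turn=[0,0,0,0,0])

```text
time_s: 58.08
eef_pos: [531.8, 179.2, 14.3]
ee_rot: [-0.706, 0.708, 0.015, -0.015]
force: [-0.9, -16.5, 2.9]
grip_width: -0.003
```

Emit:
drive_tool([
  [0,0,0.001],
  [0,0,0],
  [0,0,0],
  [0,0,-0.01],
  [0,-0.005,-0.03],
  [0,-0.01,-0.03],
  [0,0,0],
  [0,0,0],
  [0,0,0],
  [0,0,0],
  [0,0,0],
  [0,0,0],
], gripper=[1,1,1,1,1,1,1,1,1,1,1,1], turn=[0,0,0,0,0,0,-6.5,-6.5,-6.5,0,0,0])

```text
time_s: 59.08
eef_pos: [534.4, 112.6, 29.2]
ee_rot: [0.694, -0.694, -0.133, 0.133]
force: [0.5, 0.4, 1.2]
grip_width: -0.001
```

```bash
python3 side.py w44
```

```text
-0.39
-y face
11 2016 [-51.5 -49.8 -47.6 -45.4]
13 279 [-51.6 -49.8 -47.7 -45.4]
19 95 [-43.3 -43.1 -43.  -42.8]
21 14 [-43.3 -43.1 -43.  -42.8]
35 89 [-42.8 -42.7 -42.6 -42.5]
37 15 [-42.8 -42.7 -42.6 -42.5]
43 31 [-42.4 -42.4 -42.3 -42.3]
51 106 [-42.3 -42.1 -41.5 -40.1]
53 1839 [-42.  -41.2 -40.1 -39. ]
55 214 [-41.7 -41.  -39.9 -39.1]
-x face
11 689 [-51.7 -50.8 -49.6 -48.5]
13 131 [-51.7 -50.8 -49.7 -48.7]
51 41 [-42.3 -41.8 -40.8 -39.7]
53 784 [-41.9 -41.  -40.  -39. ]
55 103 [-41.6 -40.9 -39.9 -38.9]
```

View pics/w44.png

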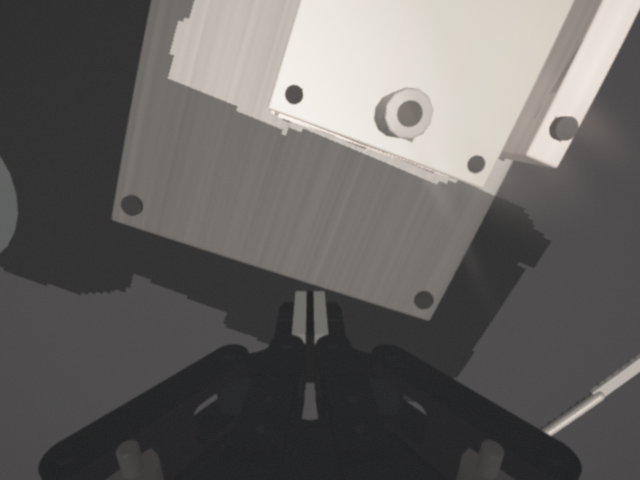

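Emit:
drive_tool([
  [0,-0.03,0],
  [0,0,0],
  [0,0,0],
  [0,0,0],
  [0,0,0],
  [0,0,0],
  [0,0,0],
  [0,0,0],
  [0,0,0],
  [0,0,0],
  [0,0,0],
  [0,0,0],
  [0,0,0],
  [0,0,0],
], gripper=[1,1,1,1,1,1,1,1,1,1,1,1,1,1], turn=[0,-7.1,-7.1,-7.1,-7.1,-7.1,-7.1,-7.1,-7.1,-7.1,-6.6,0,0,0])

```text
time_s: 60.3
eef_pos: [534.4, 112.5, 59.2]
ee_rot: [0.491, -0.491, -0.509, 0.509]
force: [0.1, -0.4, -0.3]
grip_width: 0.001
```

```bash
cat > flush.py <<'E'
from h import *
import sys
s=ctrl.sense();T=cam2world("wrist",s); s2,im,d=snap("wrist",sys.argv[1])
p=ctrl.camera_params("wrist")
v,u=np.nonzero(d>0);n=cv2.undistortPoints(np.c_[u,v].astype(float).reshape(-1,1,2),K(p),p["distortion"]).reshape(-1,2)
dd=d[v,u];P=(np.c_[n*dd[:,None],dd,np.ones(len(dd))]@T.T)[:,:3]
c,sn=np.cos(PY),np.sin(PY); q=(P[:,:2]-NEST)@np.array([[c,-sn],[sn,c]]); z=P[:,2]
def pr(nm,m,b):
    if m.sum()>5: print(nm,m.sum(),np.percentile(q[m,b],[1,5,50,95,99]).round(1))
pr("far fence top x",(z>62)&(q[:,0]>32)&(q[:,0]<60)&(q[:,1]>-28)&(q[:,1]<40),0)
pr("left fence top y",(z>62)&(q[:,1]>38)&(q[:,1]<65)&(q[:,0]>-22)&(q[:,0]<38),1)
ct=(z>50)&(z<57)
pr("cover x",ct&(np.abs(q[:,1])<25)&(np.abs(q[:,0])<50),0)
pr("cover y",ct&(np.abs(q[:,0]+20)<8)&(np.abs(q[:,1])<55),1)
pr("cover y2",ct&(np.abs(q[:,0]-20)<8)&(np.abs(q[:,1])<55),1)
E
python3 flush.py w45; python3 side.py w46; python3 -c "
from h import *
plan(press((-60,-60),150),92.5)"
```

```text
far fence top x 2772 [37.8 38.3 42.6 49.3 50.2]
left fence top y 173 [42.9 46.5 47.8 49.8 50.3]
cover x 13585 [-42.2 -39.9  -7.9  36.8  39. ]
cover y 5111 [-42.6 -40.   -2.6  37.5  41.7]
cover y2 4377 [-42.4 -39.7   3.7  46.8  48.2]
-1.62
-y face
11 1086 [-51.5 -49.7 -47.5 -45.3]
13 212 [-51.4 -47.2 -43.8 -43.3]
15 121 [-43.8 -43.5 -43.3 -43.1]
17 119 [-43.8 -43.5 -43.3 -43.1]
19 203 [-43.8 -43.4 -43.1 -42.7]
21 122 [-43.3 -43.  -42.8 -42.5]
23 123 [-43.4 -43.  -42.8 -42.6]
25 152 [-43.3 -43.  -42.8 -42.6]
27 139 [-43.2 -42.9 -42.7 -42.5]
29 140 [-43.2 -42.9 -42.7 -42.5]
31 158 [-43.2 -42.9 -42.6 -42.4]
33 145 [-43.2 -42.9 -42.6 -42.4]
35 214 [-43.1 -42.8 -42.4 -42.2]
37 158 [-42.8 -42.5 -42.3 -42.1]
39 168 [-42.7 -42.5 -42.3 -42.1]
41 183 [-42.9 -42.5 -42.2 -42.1]
43 191 [-42.9 -42.5 -42.2 -42. ]
45 134 [-42.9 -42.6 -42.3 -42.1]
47 167 [-42.9 -42.7 -42.5 -42.3]
49 200 [-43.1 -42.8 -42.6 -42.4]
51 245 [-43.  -42.7 -42.4 -42.2]
53 893 [-42.6 -41.7 -40.6 -39.3]
55 70 [-42.4 -41.3 -40.6 -39.1]
-x face
11 1449 [-51.6 -49.4 -46.9 -44.2]
13 234 [-51.3 -48.9 -46.1 -42.3]
15 73 [-42.2 -42.1 -42.  -41.9]
17 27 [-42.3 -42.  -41.9 -41.8]
19 46 [-42.6 -42.5 -42.4 -42.4]
21 67 [-42.8 -42.6 -42.4 -42.3]
23 79 [-42.9 -42.7 -42.5 -42.3]
25 86 [-42.8 -42.7 -42.6 -42.4]
27 59 [-42.8 -42.7 -42.6 -42.5]
29 81 [-43.1 -42.8 -42.7 -42.6]
31 106 [-43.  -42.8 -42.7 -42.5]
33 83 [-43.1 -42.9 -42.7 -42.5]
35 124 [-43.  -42.8 -42.6 -42.5]
37 106 [-43.  -42.7 -42.5 -42.4]
39 97 [-42.9 -42.8 -42.6 -42.4]
41 107 [-42.9 -42.7 -42.5 -42.4]
43 179 [-42.9 -42.6 -42.4 -42.2]
45 104 [-42.6 -42.4 -42.3 -42.1]
47 115 [-42.6 -42.4 -42.3 -42.1]
49 121 [-42.6 -42.4 -42.3 -42.1]
51 163 [-42.6 -42.3 -42.2 -41.7]
53 965 [-42.3 -41.4 -40.3 -39.2]
55 58 [-41.9 -41.  -40.3 -39.1]
t 60.4 pos [534.4 112.5  59.2] yaw 92.23 j6 -1.62 F [-0.3  0.2 -0.3] w 0.3 | turn -0.27 then offset [ 60.7 -90.8  60. ]
```

View pics/w45.png

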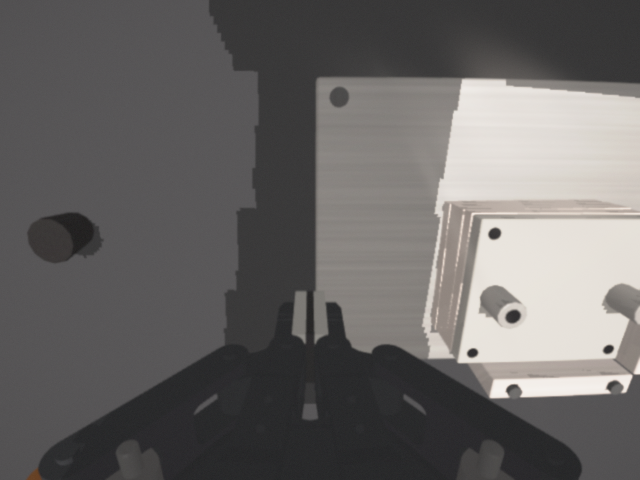

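Emit:
drive_tool([
  [0,-0.03,0.025],
  [0,-0.03,0.025],
  [0,-0.03,0.025],
  [0,-0.03,0.025],
  [0,-0.04,0],
  [0.01,-0.038,0],
  [0.025,-0.023,0],
  [0.038,0,0],
  [0.038,0,0],
  [0.038,0,0],
  [0.038,0,0],
  [0.038,0,0],
  [0.038,0,0],
  [0.03,0,0],
  [0.017,0,0],
  [0,0,-0.03],
  [0,0,-0.02],
  [0,0,0],
  [0,0,0],
  [0,0,0],
], gripper=[1,1,1,1,1,1,1,1,1,1,1,1,1,1,1,1,1,1,1,1], turn=[-0.27,0,0,0,0,0,0,0,0,0,0,0,0,0,0,0,0,0,0,0])

```text
time_s: 62.07
eef_pos: [469.6, 419.9, 280.2]
ee_rot: [0.489, -0.488, -0.511, 0.511]
force: [-0.3, 0.5, -0.5]
grip_width: -0.001
```

```bash
python3 - <<'E'
from h import *
plan(press((-4,190),280),92.5)
snap("wrist","w47")
snap("scene","s47")
E
```

```text
t 62.07 pos [469.6 419.9 280.2] yaw 92.6 j6 -1.07 F [-0.3  0.5 -0.5] w -0.1 | turn 0.1 then offset [  0.8   0.1 -47.3]
```

View pics/w47.png

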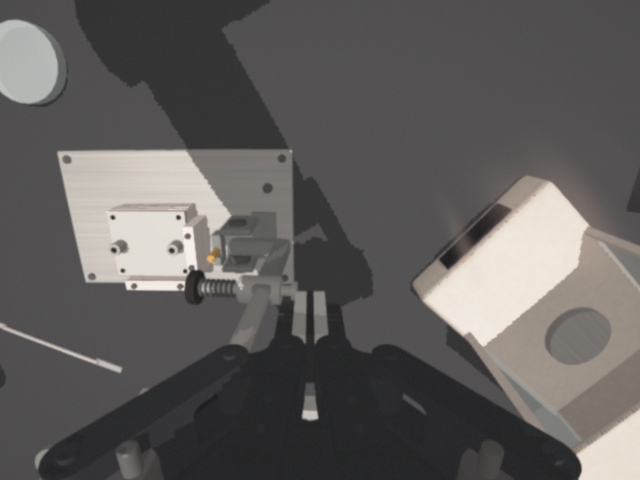

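Emit:
drive_tool([
  [0.0008,0,-0.025],
  [0,0,-0.0223],
  [0,0,0],
  [0,0,0],
  [-0.0124,0.002,0],
  [-0.0102,0,0],
  [-0.012,-0.001,0],
  [-0.0124,-0.001,0],
  [-0.0122,0.0002,0],
  [-0.0123,0.0002,0],
  [-0.0122,0.0014,0],
  [-0.0121,0.0014,0],
  [-0.012,0.0016,0],
  [-0.0119,0.0016,0],
  [-0.0117,0.0016,0],
  [-0.0116,0.0016,0],
  [-0.0112,0.0032,0],
  [-0.0112,0.0033,0],
], gripper=[1,1,1,1,1,1,1,1,1,1,1,1,1,1,1,1,1,1], turn=[0.1,0,0,0,0,0,0,0,0,0,0,0,0,0,0,0,0,0])

```text
time_s: 63.67
eef_pos: [524.0, 257.4, 263.1]
ee_rot: [0.489, -0.488, -0.511, 0.511]
force: [0.5, 6.1, -3.0]
grip_width: -0.002
```

Emit:
drive_tool([
  [-0.0106,0.0047,0],
  [-0.0107,0.0047,0],
  [-0.01,0.006,0],
  [-0.01,0.006,0],
  [-0.0092,0.007,0],
  [-0.0093,0.0071,0],
  [-0.0084,0.008,0],
  [-0.0084,0.008,0],
  [-0.0075,0.0088,0],
  [-0.0074,0.0089,0],
  [-0.0065,0.0096,0],
  [-0.0064,0.0096,0],
  [-0.0054,0.0102,0],
  [-0.0054,0.0102,0],
], gripper=[1,1,1,1,1,1,1,1,1,1,1,1,1,1], turn=[0,0,0,0,0,0,0,0,0,0,0,0,0,0])

```text
time_s: 64.83
eef_pos: [529.6, 141.6, 154.7]
ee_rot: [0.489, -0.489, -0.511, 0.511]
force: [-3.9, 1.4, 4.4]
grip_width: -0.001
```

```bash
python3 - <<'E'
from h import *
plan(press((-4,-90.7),155.4),92.5)
snap("wrist","w48")
E
```

```text
t 64.83 pos [529.6 141.6 154.7] yaw 92.55 j6 -1.57 F [-3.9  1.4  4.4] w -0.1 | turn 0.05 then offset [ 0.8 -0.7  0.5]
```

View pics/w48.png

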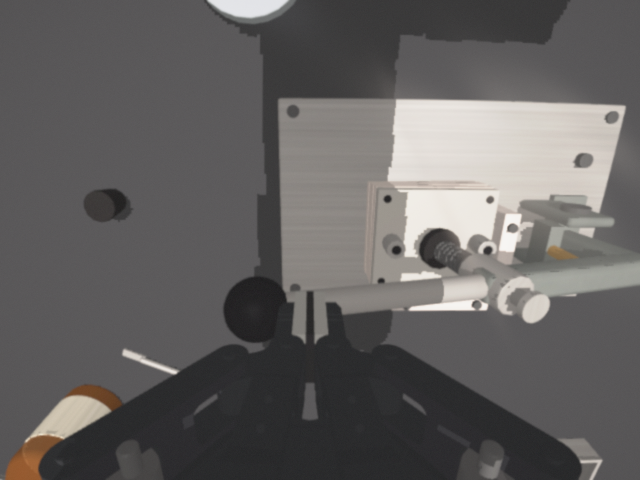

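Emit:
drive_tool([
  [-0.0043,0.0106,0],
  [-0.0042,0.0106,0],
  [-0.0031,0.011,0],
  [-0.0031,0.011,0],
  [0,0.0028,0],
  [0,0,0],
  [0,0,0],
  [0,0,0],
  [0,0,0],
  [0,0,0],
  [0,0,0],
  [0,0,0],
  [0,0,0],
  [0,0,0],
  [0,0,0],
  [0,0,0],
  [0,0,0],
  [0,0,0],
  [0,0,0],
  [0,0,0],
], gripper=[1,1,1,1,1,1,1,1,1,1,1,1,1,1,1,1,1,1,1,1], turn=[0,0,0,0,0,0,0,0,0,0,0,0,0,0,0,0,0,0,0,0])

```text
time_s: 66.55
eef_pos: [531.2, 126.4, 111.5]
ee_rot: [0.487, -0.49, -0.511, 0.511]
force: [-7.3, -6.1, 22.1]
grip_width: -0.001
```

Emit:
drive_tool([
  [0.001,-0.005,0],
  [0.0031,-0.011,0],
  [0.0031,-0.011,0],
  [0.0042,-0.0106,0],
  [0.0044,-0.0106,0],
  [0.0054,-0.0102,0],
  [0.0054,-0.0102,0],
  [0.0064,-0.0096,0],
  [0.0065,-0.0096,0],
  [0.0074,-0.0089,0],
  [0.0075,-0.0088,0],
  [0.0084,-0.008,0],
  [0.0084,-0.008,0],
  [0.0093,-0.0071,0],
  [0.0092,-0.007,0],
  [0.01,-0.006,0],
  [0.01,-0.006,0],
  [0.0107,-0.0047,0],
  [0.0106,-0.0047,0],
  [0.0112,-0.0033,0],
], gripper=[1,1,1,1,1,1,1,1,1,1,1,1,1,1,1,1,1,1,1,1], turn=[0,0,0,0,0,0,0,0,0,0,0,0,0,0,0,0,0,0,0,0])

```text
time_s: 68.22
eef_pos: [524.2, 271.0, 270.2]
ee_rot: [-0.489, 0.489, 0.511, -0.511]
force: [-0.2, 1.4, 1.0]
grip_width: -0.003
```

Emit:
drive_tool([
  [0.0112,-0.0032,0],
  [0.0116,-0.0016,0],
  [0.0117,-0.0016,0],
  [0.0119,-0.0016,0],
  [0.012,-0.0016,0],
  [0.0121,-0.0014,0],
  [0.0122,-0.0014,0],
  [0.0123,-0.0002,0],
  [0.0122,-0.0002,0],
  [0.0124,0.001,0],
  [0.012,0.001,0],
  [0.013,0,0],
  [0.015,0,0],
  [0,0,0.03],
  [0,0,0.035],
  [0,0,0.035],
  [0,0,0],
  [0,0,0],
  [0,0,0],
], gripper=[1,1,1,1,1,1,1,1,1,1,1,1,1,1,1,1,1,1,1], turn=[0,0,0,0,0,0,0,0,0,0,0,0,0,0,0,0,0,0,0])

```text
time_s: 69.8
eef_pos: [417.5, 425.3, 280.5]
ee_rot: [-0.489, 0.489, 0.511, -0.511]
force: [-0.6, 0.0, -0.1]
grip_width: -0.001
```

```bash
python3 - <<'E'
from h import *
plan(press((0,-120),80),92.5)
snap("scene","s49")
T=cam2world("scene")
for r in ctrl.pinpoint("scene","knob")[:1]: print(round(r["score"],2),np.round((T@np.r_[r["centre"],1])[:3],1))
E
```

```text
t 69.8 pos [417.5 425.3 280.5] yaw 92.55 j6 -1.02 F [-0.6  0.  -0.1] w -0.1 | turn 0.05 then offset [-316.9  200.6 -102.9]
0.75 [520.4 368.9 296.9]
```

Emit:
drive_tool([
  [-0.038,0,0],
  [-0.038,0,0],
  [-0.038,0,0],
  [-0.038,0,0],
  [-0.038,0,0],
  [-0.038,0,0],
  [-0.038,0,0],
  [-0.03,0,-0.02],
  [-0.02,0,-0.03],
  [0,0,-0.035],
  [0,0.03,-0.015],
  [0,0.04,0],
  [0,0.04,0],
  [0,0.04,0],
  [0,0.04,0],
  [0,0.02,0],
  [0,0,0],
  [0,0,0],
  [0,0,0],
  [0,0,0],
], gripper=[1,1,1,1,1,1,1,1,1,1,1,1,1,1,1,1,1,1,1,1], turn=[0,0,0,0,0,0,0,0,0,0,0,0,0,0,0,0,0,0,0,0])

```text
time_s: 71.57
eef_pos: [532.4, 113.6, 72.3]
ee_rot: [-0.488, 0.49, 0.512, -0.51]
force: [0.2, -0.2, -0.2]
grip_width: 0.0
```

```bash
python3 side.py w50; python3 flush.py w51; python3 -c "
from h import *
plan(press((0,-120),80),92.5)
T=cam2world('top');snap('top','t51')
for r in ctrl.pinpoint('top','knob')[:1]: print(round(r['score'],2),np.round((T@np.r_[r['centre'],1])[:3],1))"
```

```text
-1.62
-y face
11 954 [-51.5 -49.7 -47.6 -45.3]
13 190 [-51.6 -47.9 -44.1 -43.4]
15 95 [-43.8 -43.6 -43.4 -43.3]
17 105 [-43.8 -43.6 -43.3 -43.2]
19 149 [-43.8 -43.5 -43.1 -42.9]
21 114 [-43.5 -43.1 -42.9 -42.7]
23 112 [-43.3 -43.1 -42.9 -42.6]
25 115 [-43.4 -43.  -42.8 -42.6]
27 112 [-43.3 -43.  -42.8 -42.6]
29 112 [-43.3 -43.  -42.7 -42.5]
31 121 [-43.3 -43.  -42.8 -42.7]
33 128 [-43.3 -43.  -42.8 -42.6]
35 169 [-43.2 -42.9 -42.6 -42.4]
37 140 [-42.9 -42.6 -42.5 -42.3]
39 127 [-42.9 -42.6 -42.4 -42.3]
41 147 [-42.9 -42.6 -42.4 -42.2]
43 176 [-42.8 -42.5 -42.3 -42.1]
45 134 [-42.7 -42.4 -42.3 -42.1]
47 161 [-42.7 -42.4 -42.2 -42.1]
49 157 [-42.7 -42.4 -42.2 -42. ]
51 189 [-42.6 -42.3 -42.1 -41.9]
53 745 [-42.3 -41.5 -40.3 -39.2]
55 46 [-42.2 -41.  -40.1 -38.9]
-x face
11 1258 [-51.4 -49.4 -46.9 -44.3]
13 203 [-51.1 -48.7 -45.8 -42.2]
15 61 [-42.3 -42.1 -42.  -41.9]
17 12 [-42.3 -42.1 -42.  -41.8]
19 39 [-42.7 -42.6 -42.5 -42.4]
21 66 [-42.8 -42.6 -42.5 -42.3]
23 70 [-42.8 -42.6 -42.5 -42.3]
25 78 [-42.9 -42.7 -42.5 -42.4]
27 37 [-42.8 -42.7 -42.6 -42.5]
29 87 [-43.  -42.9 -42.7 -42.5]
31 68 [-43.1 -42.9 -42.7 -42.6]
33 92 [-43.  -42.8 -42.7 -42.6]
35 104 [-43.  -42.8 -42.7 -42.5]
37 90 [-42.9 -42.7 -42.6 -42.4]
39 85 [-42.8 -42.7 -42.5 -42.4]
41 96 [-42.9 -42.7 -42.6 -42.4]
43 132 [-42.9 -42.6 -42.5 -42.2]
45 103 [-42.7 -42.4 -42.3 -42.2]
47 87 [-42.6 -42.4 -42.3 -42.2]
49 100 [-42.6 -42.4 -42.3 -42.2]
51 160 [-42.5 -42.4 -42.2 -41.8]
53 813 [-42.3 -41.4 -40.3 -39.2]
55 63 [-41.8 -41.3 -39.9 -38.7]
far fence top x 2471 [37.8 38.3 42.7 49.5 50.5]
left fence top y 1557 [38.3 40.2 49.7 57.  58.7]
cover x 11916 [-42.2 -39.8  -7.5  36.7  39. ]
cover y 4943 [-42.1 -38.9   2.7  47.1  48.7]
cover y2 3871 [-42.1 -39.4   3.2  46.4  48.2]
t 71.67 pos [532.  113.6  71.9] yaw 92.55 j6 -1.62 F [ 0.4 -0.2  0.2] w -0.4 | turn 0.05 then offset [-0.5 -8.1 -2.4]
0.89 [519.8 370.1 299.3]
```

View pics/w51.png

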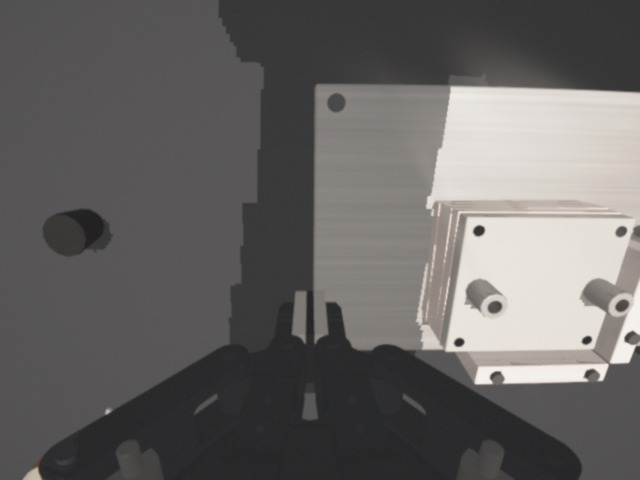

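View pics/s49.png

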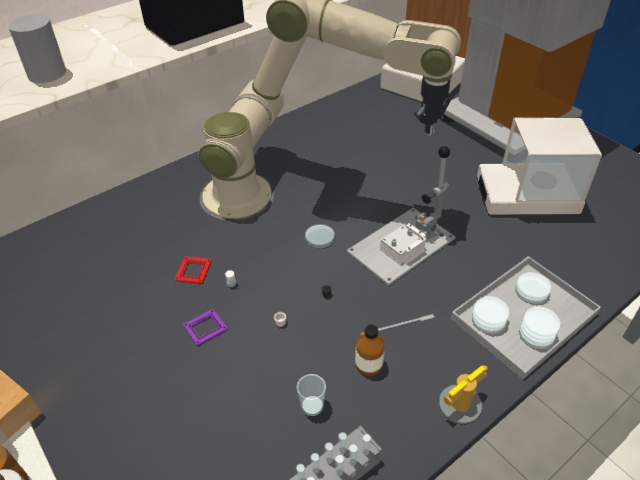

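```bash
python3 -c "
from rig import ctrl
print(ctrl.sense()['force']); print(ctrl.finish_job())"
```

```text
[ 0.663322    0.03861179 -0.25646455]
the job is handed in; nothing more can be done
None
```

I stacked the four white frames that were on the bench in the press, with the cover on top, fittings up. I pushed the stack against both fences, pulled the lever to its stop for over a second, let it come back up, and handed the job in.

**Bottom frame:** After the first lever pull, the wrist depth picture showed the bottom frame about 2 mm out on the -y side. That was inside the 2.5 mm limit but close, so I pushed it flush and pulled the lever a second time. The lever was at its stop both times: about 22 N at the finger, same height, held for more than a second.

**Last checks:**
- **Stack:** every layer is within about 1 mm of the others on both open faces, and these faces agree to about 1 mm with the fence positions as measured. My own nest estimate was about 2 mm off in x and 1.5 mm off in y from where the fences measured, so I went by fence contact and the fence faces instead.
- **Lever:** the knob reads within a few mm of its rest position.
- **Bystanders:** the amber bottle and the beaker are standing. I left the purple and red look-alikes alone.
- **Robot:** it was touching nothing, at about 72 s of the 210 s allowed.

For a moment during the first pull the fingers pressed on the lever with 42 N, and I eased off at once. The 40 N limit is stated for the arm and the gripper's body, and this was the fingertips.

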